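# Put the keepsakes to bed

### The arm

A 6-joint arm with a two-finger parallel gripper is mounted at the origin on the work surface. World frame = base frame: x ahead of the robot, y to its left, z up, the work surface at z = 0. Lengths are in mm, angles in rad, forces in N, time in s.
With the tool pointing down it reaches from about 275 to 825 mm from the base axis. Payload 5.2 kg.
Tool frame: the origin (TCP) lies midway between the tips of the shut fingers; the grasp point (between the pads) lies 19 mm behind it (robot.grasp_offset is the distance from the TCP to the grasp point, in mm); z points along the fingers, y is the direction in which the jaws open and shut (so a half turn about z gives the same grasp; the last joint's range is limited). The gripper opens to 93 mm and grips with 3 to 60 N. Pads are 15 mm wide; open, the fingers measure 128 mm over their backs; the gripper's body (75 mm by 188 mm) begins 65 mm behind the grasp point.
Start: joints at [0.951, 0.259, 1.535, -0, 1.348, -0.203], TCP at [222.639, 502.928, 185.153] pointing down, gripper open.
Joint ranges: [-3.14, 3.14], [-0.91, 2.08], [0.19, 2.58], [-1.22, 4.36], [0.22, 2.71], [-3.12, 3.12]. Speed limits (rad/s): [2.57, 2.57, 3.14, 3.14, 3.14, 3.14].

### API

Orientations are given as a rotation vector (axis times angle).
In Python, from plant import robot gives the robot as it stands.
- The arm moves only by the tool arm_command, never from a script. Its argument "moves" is a list of rows, each an object with "translation": the shift along the tool's x, y, z in cm, a list of three; "twist": the turn about the tool's z in degrees. A call has 1 to 5 rows; each row shifts and turns the pose as measured when the row begins, along the tool's axes as they then stand; what a row does not reach is not made up. A row lasts 1/12 s, in which the tool goes at most 41.7 mm and 7.16 degrees, less where a joint would pass 70% of its speed; a pose out of reach is approached as far as the arm can. A call is refused whole if a number of a shift passes 4.17 or a number of a turn 7.16, either way. A call with a gripper value outside its range is refused whole. "claw" is the finger opening in cm, from 0 to 9.3, set as the call begins (left out, the last holds). The fingers move at their own pace and stop on an object; "newtons" is the grip in N (left out, the last holds). Time passes only in rows, so rows that do not move let the fingers close. It gives the time, the measured TCP pose, the force and the opening at its end, in the units of the state.
- robot.sense(): the state, without advancing time (a new reading comes with each control period).
- robot.camera(name): name is "scene" or "top"; returns a dict with "frame" (420x560x3 uint8, blue, green, red), "fx", "fy", "cx", "cy" (pixels), "world_to_cam" (4x4, takes a point from world to camera coordinates). Camera axes: x right, y down, z forward; pixel columns grow to the right and rows downward; lengths in mm; the calibration is good to about 2 mm. A picture is of the moment at which its call begins. There is no depth.
- robot.job_done(): hands the job in, once; it reports no verdict.
The state is a dict: "time": time; "joint_positions": joint angles; "joint_vel": joint speeds; "effort": joint torques, N m; "position": TCP position; "ee_rot": TCP orientation; "force": force on the tool from outside, world axes, zero at the start; "wrist_torque": the same for the moment, N m; "width": opening from 0.0 (shut) to 1.0 (fully open).
Only numpy, scipy, OpenCV 4.12 (cv2) and the standard library are available. Lean on these libraries where they do the work, as an engineer would, in place of code of your own. Each camera call takes 0.05 s, during which the arm holds its last target. There are 200 camera calls.

### The job

Pack up the keepsake chest: stand every little elephant and pot that is out on the table upright in the chest's near, blue-lined compartment, and screw the caps of the two jars in the chest fully home. Only then push the heavy lid down until it is fully shut, slowly, so that it does not slam. Leave the bell, the bottle and the bowl where they are.

Things in the scene. Friction and masses are not known exactly. Their poses are not given: they have to be found in the camera images.
- elephant_red: small carved elephant in dark red wood with a yellow saddle cloth on its back; loose, about 80 g. Collides as a block 44 long (its x, head at +x) x 28 wide (its y) x 36 high (z); grip it across its 28 mm width. Origin: centre of the underside. Starts upright on the table; may be absent in some runs.
- elephant_pale: small carved elephant in pale wood with a yellow saddle cloth on its back; loose, about 80 g. Collides as a block 44 long (its x, head at +x) x 28 wide (its y) x 36 high (z); grip it across its 28 mm width. Origin: centre of the underside. Starts upright on the table; may be absent in some runs.
- pot_brass: small squat brass pot with a dark lid fixed on; loose, about 100 g. Collides as a cylinder of 40 diameter and 34 high, axis z; grip it across its diameter. Origin: centre of the underside. Starts upright on the table; may be absent in some runs.
- pot_clay: small squat terracotta pot with a green lid fixed on; loose, about 100 g. Collides as a cylinder of 40 diameter and 34 high, axis z; grip it across its diameter. Origin: centre of the underside. Starts upright on the table; may be absent in some runs.
- chest: Dark wooden chest, fixed, 280 (x) x 260 (y) x 105 high without lid; origin centre of underside; x roughly away from the robot. Walls 10, floor 12 thick. A divider 30 above the floor, 8 thick, at x = +19 parts the near, blue-lined compartment (x -130 to +15, y -120 to +120) from the far one with two amber jars fixed at (77, -35) and (77, +65). Lid hinged along its -y side (right).
- cap_1 (a joint): Black cap of the jar at chest (77, -35). rad: 0 = fully home at its stop, growing anticlockwise from above to 3.0 (screw on clockwise); starts 1.5 to 2.7 undone. Captive: it only turns, never rises. The white line from its centre to its rim points at the white dash on the chest floor (chest -x) when home. Stiff (0.04 N m), stays where left.
- cap_2 (a joint): The same for the cap of the jar at chest (77, +65).
- cap_1_top (a point): Centre of the top of cap 1, turns with it. The cap is 42 in diameter, 24 high, its top 88 above the chest's underside (17 below the wall tops); the jar below is 38 in diameter, so fingertips may reach down past the cap.
- cap_2_top (a point): The same for cap 2.
- lid (a joint): Heavy wooden lid, 0.9 kg, 290 along the hinge x 272 hinge to free edge x 14 thick, red panel and medallion on its outer face. rad: 0 = shut on the walls, 1.57 = upright, 1.95 = stop, leaning back off the chest; starts 1.65 to 1.82. A friction hinge holds it wherever left. Pushing near the free edge takes 7 to 9 N when upright, 1 to 3 N near shut.
- chest_hinge (a point): Point on the hinge line at its middle: chest (0, -130, 105). The hinge line runs along the chest's x axis.
- lid_edge (a point): Middle of the lid's free edge on its outer face (the face that is on top when shut): 272 from the hinge line, 14 out from the lid's underside plane, in which the hinge line lies.
- bell: Bystander: brass hand bell, 56 diameter, 90 high, standing on the table. Origin under its centre.
- bottle: Bystander: clear bottle with red cap, 70 diameter, 200 high. Origin under its centre.
- bowl: Bystander: white bowl, 90 diameter, 45 high. Origin under its centre.

How it is judged:
By the outcome, as a careful person would: the job done as asked, in the order asked, and still so for the second after the job is handed in, with the robot touching nothing.
Of elephant_red, elephant_pale, pot_brass, pot_clay only 2 to 4 are there at a start; the rules pass over those that are not, and their reading is None.
At some moment in a run one of elephant_red, elephant_pale, pot_brass, pot_clay may be knocked a few centimetres aside while the robot is not near it.
It also fails if it takes over 210 s, if anything falls off the work surface, if the arm or the gripper's body presses on something with over 40 N, if the wrist force passes 120 N, or if a joint passes its speed limit or range.

## Working session

There is one attempt and no reset: what is moved stays moved. The work goes in short steps, Python scripts to look and compute and a tool call to move; the robot and the scene stay as the last step left them, time stands still between calls to the robot, and variables do not carry over. Pictures are saved under pics/ and viewed, about 12 in all and at most 16, crops included, and the job is handed in when it is done.

Besides the shell and the picture viewer there is one more tool, called after "Emit:" as name(argument=value, ...), one argument or row to a line, values as JSON. arm_command: Moves the arm, as the interface text tells. Its arguments: {"type":"object","properties":{"moves":{"type":"array"},"claw":{"type":"number"},"newtons":{"type":"number"}},"required":["moves"]}

```bash
ls; mkdir -p pics
python3 - <<'E'
from plant import robot
import cv2,numpy as np
for n in("scene","top"):
    c=robot.camera(n); cv2.imwrite(f"pics/{n}0.png",c["frame"]); print(n,c["fx"],c["fy"],c["cx"],c["cy"]); print(np.round(c["world_to_cam"],3).tolist())
print(robot.sense())
E
```

```text
pics
scene 379.22393945581575 379.22393945581575 280.74189287868865 215.6854271407888
[[0.048, 0.999, -0.011, -87.58], [0.766, -0.044, -0.641, -434.458], [-0.641, 0.023, -0.767, 1278.237], [0.0, 0.0, 0.0, 1.0]]
top 382.37562350847713 382.37562350847713 274.382164582203 218.19788001445372
[[-0.012, -1.0, -0.005, 77.079], [-0.983, 0.013, -0.182, 655.354], [0.182, 0.003, -0.983, 894.247], [0.0, 0.0, 0.0, 1.0]]
{'time': 0.1, 'joint_positions': array([ 9.51237913e-01,  2.59250845e-01,  1.53592031e+00, -4.03293438e-06,
        1.34798638e+00, -2.02808150e-01]), 'joint_vel': array([ 0.00154574, -0.0017835 , -0.00192835,  0.00018537,  0.00134172,
        0.00047637]), 'effort': array([ 1.86721671e-03, -4.38209653e+01, -2.84641653e+01,  7.21569895e-02,
        3.62428708e-02, -6.91760624e-05]), 'position': array([222.31492605, 502.5055713 , 184.43265041]), 'ee_rot': array([-6.49772512e-01, -3.07302588e+00,  2.25523716e-03]), 'force': array([-0.33689975, -0.02273598,  0.42801666]), 'wrist_torque': array([-0.04576872,  0.02703948,  0.02204946]), 'width': 1.0026083724456234}
```

View pics/scene0.png

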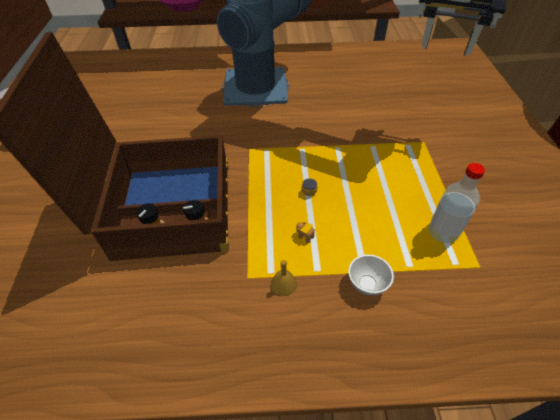

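View pics/top0.png

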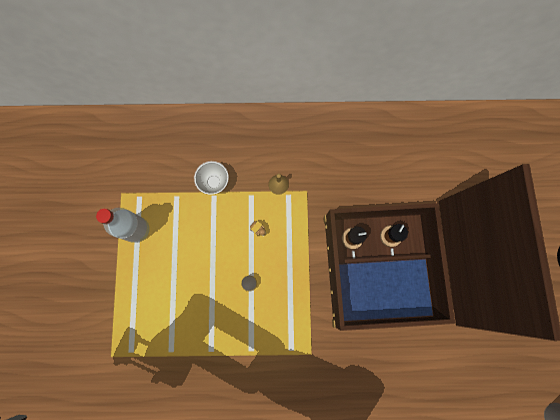

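The scene shows the chest on the robot's right with its lid open. One pot is at scene (309,187) and one elephant at (305,231). The bell, bowl and bottle lie beyond and to the left. I'll zoom the crops to measure.

Run:
```python
import cv2,numpy as np
t=cv2.imread("pics/top0.png"); s=cv2.imread("pics/scene0.png")
a=cv2.resize(t[190:340,320:470],None,fx=4,fy=4,interpolation=cv2.INTER_CUBIC)
b=cv2.resize(t[215:295,235:285],(200,320),interpolation=cv2.INTER_CUBIC)
c=cv2.resize(s[175:245,290:330],(160,280),interpolation=cv2.INTER_CUBIC)
o=np.zeros((600,800,3),np.uint8); o[:,:600]=a; o[:320,600:]=b; o[320:600,600:760]=c
cv2.imwrite("pics/z0.png",o)
d=cv2.resize(s[130:260,90:240],None,fx=4.6,fy=4.6,interpolation=cv2.INTER_CUBIC)
cv2.imwrite("pics/z1.png",d[:600,:800])
```

```text
(no output)
```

View pics/z0.png

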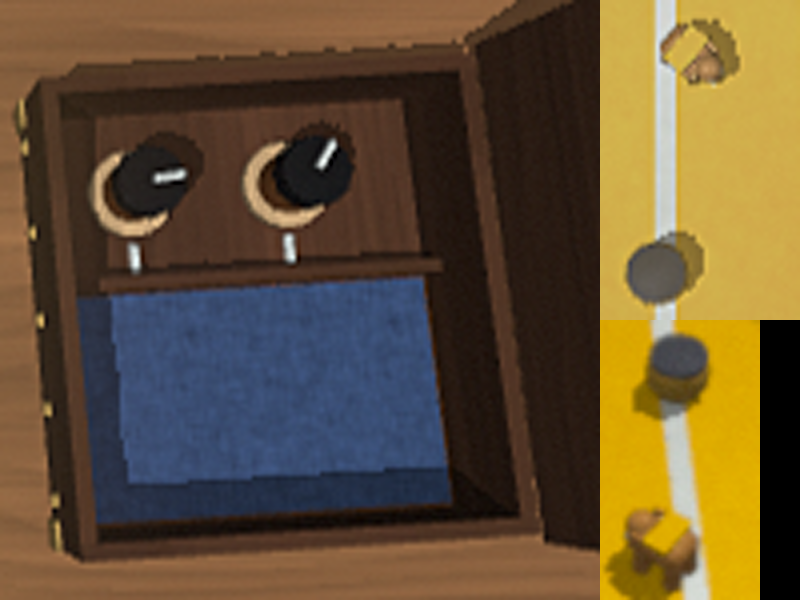

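View pics/z1.png

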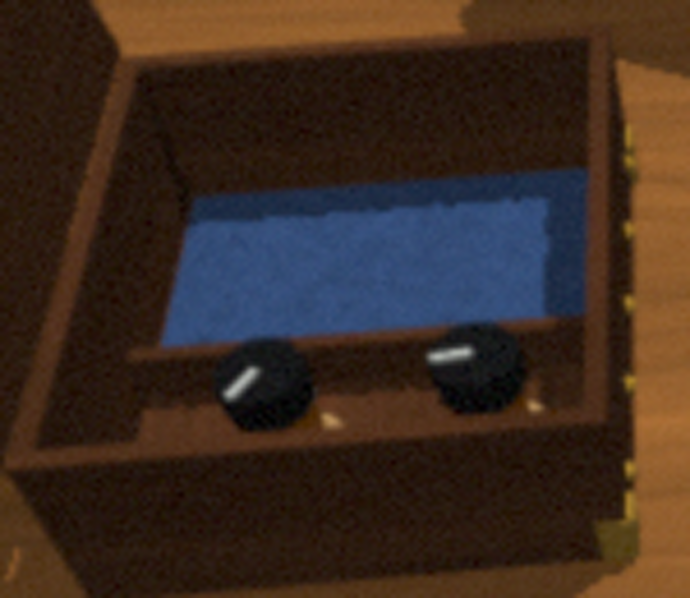

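The crops show both caps undone. In the top view, cap 2's line points right and cap 1's points up and right. The objects out are the brass pot and one elephant.

```bash
cat > h.py <<'E'
from plant import robot
import cv2,numpy as np
from scipy.optimize import least_squares
from scipy.spatial.transform import Rotation as R
C={}
def cam(n):
    c=robot.camera(n); C[n]=c; return c
def proj(n,P):
    c=C[n]; P=np.atleast_2d(P); q=(c["world_to_cam"][:3,:3]@P.T).T+c["world_to_cam"][:3,3]
    return np.c_[c["fx"]*q[:,0]/q[:,2]+c["cx"],c["fy"]*q[:,1]/q[:,2]+c["cy"]]
def ray(n,u,v,z):
    c=C[n]; T=np.linalg.inv(c["world_to_cam"]); d=T[:3,:3]@[(u-c["cx"])/c["fx"],(v-c["cy"])/c["fy"],1]; o=T[:3,3]
    return o+d*(z-o[2])/d[2]
E
python3 - <<'E'
from h import *
cam("top");cam("scene")
t=lambda X,Y,x0=320,y0=190:(x0+(X+.5)/4-.5,y0+(Y+.5)/4-.5)
s=lambda X,Y:(90+(X+.5)/4.6-.5,130+(Y+.5)/4.6-.5)
loc=np.array([[140,130,105],[-140,130,105],[-140,-130,105],[140,-130,105],[77,65,88],[77,-35,88]])
pt=np.array([t(40,83),t(85,558),t(540,532),t(465,48),t(148,180),t(315,172)])
ps=np.array([s(605,420),s(607,38),s(122,62),s(10,465),s(477,360),s(263,378)])
W=lambda p:np.c_[(R.from_euler('z',p[2]).apply(loc))+[p[0],p[1],0]]
f=lambda p:np.r_[(proj("top",W(p))-pt).ravel(),(proj("scene",W(p))-ps).ravel()]
r=least_squares(f,[500,-250,0],loss='soft_l1');p=r.x;print(p.round(3));print(f(p).reshape(-1,2).round(1).tolist())
print("caps",W(p)[4:].round(1))
# cap angles from line: centre->rim in top image
ca={2:((148,180),(186,174)),1:((315,172),(334,142))}
for k,(a,b) in ca.items():
    d=ray("top",*t(*b),88)-ray("top",*t(*a),88); print("cap",k,np.arctan2(d[1],d[0]),"rel home",(np.arctan2(d[1],d[0])-np.pi-p[2])%(2*np.pi))
sc={2:((477,360),(430,357)),1:((263,378),(228,398))}
for k,(a,b) in sc.items():
    d=ray("scene",*s(*b),88)-ray("scene",*s(*a),88); print("cap",k,"rel",(np.arctan2(d[1],d[0])-np.pi-p[2])%(2*np.pi))
o=lambda X,Y:(235+(X-600)/4,215+Y/4); q=lambda X,Y:(290+(X-600)/4,175+(Y-320)/4)
print("pot",ray("top",*o(656,272),34),ray("scene",*q(679,357),34))
print("ele",ray("top",*o(690,46),36),ray("scene",*q(666,534),36))
E
```

```text
[ 535.377 -198.427    6.339]
[[-1.0, -1.1], [-0.6, 1.6], [0.4, 0.1], [1.1, 0.4], [0.5, -0.1], [0.2, -0.9], [1.7, 1.0], [0.5, -2.6], [-0.2, -0.0], [-0.4, 2.7], [0.1, -1.0], [-0.5, -0.9]]
caps [[ 608.6 -129.2   88. ]
 [ 614.2 -229.1   88. ]]
cap 2 -1.4261188359537296 rel home 1.6594487812566463
cap 1 -0.6126131699459908 rel home 2.472954447264387
cap 2 rel 1.3744554590302336
cap 1 rel 2.1948219836567837
pot [497.89256856 134.22279986  34.        ] [502.20073245 135.41700631  34.        ]
ele [639.76592254 112.42787577  36.        ] [640.82840323 114.59477788  36.        ]
```

```bash
cat >> h.py <<'E'
def need(x,y,z,jaw=None):
    "total tool-axes shift in cm (after the twist if jaw given) and twist in deg to TCP x,y,z with jaw axis at world angle jaw (deg, mod 180)"
    s=robot.sense(); M=R.from_rotvec(s["ee_rot"]).as_matrix(); tw=0
    a=np.degrees(np.arctan2(M[1,1],M[0,1]))
    if jaw is not None:
        tw=-((jaw-a+90)%180-90); M=M@R.from_euler('z',tw,degrees=True).as_matrix()
    d=np.array([x,y,z])-s["position"]
    print("t %.2f pos %s jaw %.1f j6 %.2f tilt %.3f F %s Tz %.2f w %.3f | shift(cm) %s twist %.1f"%(s["time"],s["position"].round(1),a,s["joint_positions"][5],M[2,2],s["force"].round(1),s["wrist_torque"][2],s["width"],(M.T@d/10).round(2),tw))
E
python3 - <<'E'
from h import *
cam("top");cam("scene")
for n,u,v in(("scene",284,290),("top",279,190)): print("bell",ray(n,u,v,0))
need(640,113,150,145); need(640,113,150)
E
```

```text
bell [771.15795448  57.40915137   0.        ]
bell [744.50241344  55.85905675   0.        ]
t 0.30 pos [222.5 502.8 184.9] jaw 66.1 j6 -0.20 tilt -1.000 F [ 0.3 -0.8 -0.3] Tz -0.03 w 0.998 | shift(cm) [  7.98 -56.55   3.49] twist -78.9
t 0.30 pos [222.5 502.8 184.9] jaw 66.1 j6 -0.20 tilt -1.000 F [ 0.3 -0.8 -0.3] Tz -0.03 w 0.998 | shift(cm) [-53.95 -18.74   3.49] twist 0.0
```

Emit:
arm_command(
  moves=[
    {"translation": [-3.9, -1.35, 0], "twist": 0},
    {"translation": [-3.9, -1.35, 0], "twist": 0},
    {"translation": [-3.9, -1.35, 0], "twist": 0},
    {"translation": [-3.9, -1.35, 0], "twist": 0},
    {"translation": [-3.9, -1.35, 0], "twist": 0},
  ],
  claw=6.5,
  newtons=15,
)

```text
time: 0.72
position: [371.2, 364.7, 184.1]
ee_rot: [-0.624, -3.076, -0.003]
force: [0.5, -0.2, -0.0]
width: 0.714
```

Emit:
arm_command(
  moves=[
    {"translation": [-3.9, -1.35, 0], "twist": 0},
    {"translation": [-3.9, -1.35, 0], "twist": 0},
    {"translation": [-3.9, -1.35, 0], "twist": 0},
    {"translation": [-3.9, -1.35, 0], "twist": 0},
    {"translation": [-3.9, -1.35, 0], "twist": 0},
  ],
)

```text
time: 1.13
position: [525.1, 223.4, 183.9]
ee_rot: [-0.624, -3.077, -0.005]
force: [0.7, 1.3, -0.0]
width: 0.7
```

Emit:
arm_command(
  moves=[
    {"translation": [0, 0, 0], "twist": -7.1},
    {"translation": [0, 0, 0], "twist": -7.1},
    {"translation": [0, 0, 0], "twist": -7.1},
    {"translation": [0, 0, 0], "twist": -7.1},
    {"translation": [0, 0, 0], "twist": -7.1},
  ],
)

```text
time: 1.55
position: [533.6, 213.1, 182.1]
ee_rot: [0.349, -3.122, -0.001]
force: [-0.4, -0.9, -0.9]
width: 0.701
```

Emit:
arm_command(
  moves=[
    {"translation": [0, 0, 0], "twist": -7.1},
    {"translation": [0, 0, 0], "twist": -7.1},
    {"translation": [0, 0, 0], "twist": -7.1},
    {"translation": [0, 0, 0], "twist": -7.1},
    {"translation": [0, 0, 0], "twist": -7.1},
  ],
)

```text
time: 1.97
position: [533.5, 212.3, 181.2]
ee_rot: [1.292, -2.862, -0.002]
force: [-0.5, 0.1, -0.4]
width: 0.7
```

```bash
python3 -c "
from h import *
need(640,113,130,145)
need(640,113,130)"
```

```text
t 1.97 pos [533.5 212.3 181.2] jaw 138.6 j6 -2.24 tilt -1.000 F [-0.5  0.1 -0.4] Tz -0.01 w 0.700 | shift(cm) [  2.02 -14.42   5.1 ] twist -6.4
t 1.97 pos [533.5 212.3 181.2] jaw 138.6 j6 -2.24 tilt -1.000 F [-0.5  0.1 -0.4] Tz -0.01 w 0.700 | shift(cm) [  0.4  -14.56   5.1 ] twist 0.0
```

Emit:
arm_command(
  moves=[
    {"translation": [0, 0, 0], "twist": -6.4},
    {"translation": [0.5, -3.6, 0.6], "twist": 0},
    {"translation": [0.5, -3.6, 0.6], "twist": 0},
    {"translation": [0.5, -3.6, 0.6], "twist": 0},
    {"translation": [0.5, -3.6, 0.6], "twist": 0},
  ],
)

```text
time: 2.38
position: [640.3, 118.9, 158.8]
ee_rot: [-1.484, 2.767, 0.005]
force: [0.9, -0.8, -0.2]
width: 0.696
```

Run:
```python
from h import *
need(640,113,110,145); need(640,113,110)
cam("top");cam("scene")
a=C["top"]["frame"][205:305,215:315];b=C["scene"]["frame"][160:260,255:355]
cv2.imwrite("pics/e1.png",np.hstack([cv2.resize(k,(400,400),interpolation=cv2.INTER_CUBIC) for k in(a,b)]))
```

```text
t 2.38 pos [640.3 118.9 158.8] jaw 146.4 j6 -2.55 tilt -1.000 F [ 0.9 -0.8 -0.2] Tz 0.02 w 0.696 | shift(cm) [ 0.51 -0.32  4.88] twist 1.4
t 2.38 pos [640.3 118.9 158.8] jaw 146.4 j6 -2.55 tilt -1.000 F [ 0.9 -0.8 -0.2] Tz 0.02 w 0.696 | shift(cm) [ 0.52 -0.31  4.88] twist 0.0
```

View pics/e1.png

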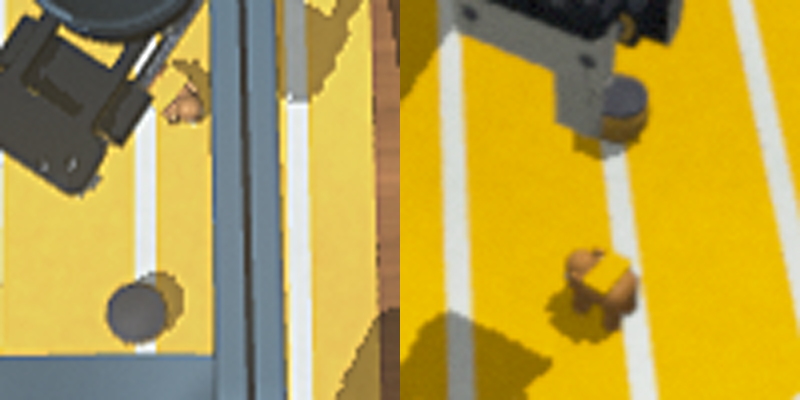

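Neither object has moved: the elephant's saddle is still at scene (307,228) and the pot is unchanged. I'll descend on the elephant.

Emit:
arm_command(
  moves=[
    {"translation": [0.5, -0.3, 3.5], "twist": 0},
    {"translation": [0, 0, 3.5], "twist": 0},
    {"translation": [0, 0, 0], "twist": 0},
  ],
)

```text
time: 2.73
position: [644.4, 108.1, 86.2]
ee_rot: [-1.47, 2.772, 0.002]
force: [-2.1, 0.3, -0.9]
width: 0.699
```

```bash
python3 -c "
from h import *
need(640,113,14)"
```

```text
t 2.73 pos [644.4 108.1  86.2] jaw 145.9 j6 -2.55 tilt -1.000 F [-2.1  0.3 -0.9] Tz -0.01 w 0.699 | shift(cm) [-0.13  0.65  7.22] twist 0.0
```

Emit:
arm_command(
  moves=[
    {"translation": [-0.1, 0.6, 0], "twist": 0},
    {"translation": [0, 0, 3], "twist": 0},
    {"translation": [0, 0, 2.5], "twist": 0},
    {"translation": [0, 0, 1], "twist": 0},
    {"translation": [0, 0, 0], "twist": 0},
  ],
)

```text
time: 3.15
position: [641.3, 116.4, 27.5]
ee_rot: [-1.47, 2.765, -0.002]
force: [-0.7, 0.7, 0.2]
width: 0.7
```

```bash
python3 -c "
from h import *
need(640,113,14)"
```

```text
t 3.15 pos [641.3 116.4  27.5] jaw 146.0 j6 -2.54 tilt -1.000 F [-0.7  0.7  0.2] Tz 0.00 w 0.700 | shift(cm) [ 0.37 -0.07  1.35] twist 0.0
```

Emit:
arm_command(
  moves=[
    {"translation": [0.3, 0, 1.2], "twist": 0},
    {"translation": [0, 0, 0.3], "twist": 0},
    {"translation": [0, 0, 0], "twist": 0},
  ],
)

```text
time: 3.4
position: [642.0, 115.4, 16.6]
ee_rot: [-1.47, 2.758, -0.006]
force: [-1.0, 0.3, 0.6]
width: 0.698
```

Emit:
arm_command(
  moves=[
    {"translation": [0, 0, 0], "twist": 0},
    {"translation": [0, 0, 0], "twist": 0},
    {"translation": [0, 0, 0], "twist": 0},
    {"translation": [0, 0, 0], "twist": 0},
    {"translation": [0, 0, 0], "twist": 0},
  ],
  claw=0,
  newtons=15,
)

```text
time: 3.82
position: [644.6, 115.3, 20.7]
ee_rot: [-1.467, 2.754, -0.011]
force: [-0.4, -0.4, 0.0]
width: 0.389
```

Emit:
arm_command(
  moves=[
    {"translation": [0, 0, 0], "twist": 0},
    {"translation": [0, 0, -3.5], "twist": 0},
    {"translation": [0, 0, -3.5], "twist": 0},
    {"translation": [0, 0, -3.5], "twist": 0},
    {"translation": [0, 0, -3.5], "twist": 0},
  ],
)

```text
time: 4.23
position: [634.8, 114.3, 154.4]
ee_rot: [-1.475, 2.771, 0.005]
force: [0.2, -0.6, -0.4]
width: 0.037
```

Run:
```python
from h import *
p=R.from_euler('z',.056).apply([[-57,60,0],[-57,-15,0]])+[535.4,-198.4,0]; print(p)
need(*p[1][:2],170,90); need(*p[1][:2],170)
```

```text
[[ 475.13110853 -141.68438733    0.        ]
 [ 479.32891367 -216.56681806    0.        ]]
t 4.23 pos [634.8 114.3 154.4] jaw 146.0 j6 -2.55 tilt -1.000 F [ 0.2 -0.6 -0.4] Tz 0.04 w 0.037 | shift(cm) [ 15.55 -33.08  -1.69] twist 56.0
t 4.23 pos [634.8 114.3 154.4] jaw 146.0 j6 -2.55 tilt -1.000 F [ 0.2 -0.6 -0.4] Tz 0.04 w 0.037 | shift(cm) [36.12 -5.58 -1.69] twist 0.0
```

I lifted before the fingers had closed, because they take about 0.7 s. I'll check the elephant and go back.

Run:
```python
from h import *
need(640,113,14)
cam("top");cam("scene")
a=C["top"]["frame"][205:305,215:315];b=C["scene"]["frame"][160:260,255:355]
cv2.imwrite("pics/e2.png",np.hstack([cv2.resize(k,(400,400),interpolation=cv2.INTER_CUBIC) for k in(a,b)]))
```

```text
t 4.23 pos [634.8 114.3 154.4] jaw 146.0 j6 -2.55 tilt -1.000 F [ 0.2 -0.6 -0.4] Tz 0.04 w 0.037 | shift(cm) [-0.14 -0.53 14.04] twist 0.0
```

View pics/e2.png

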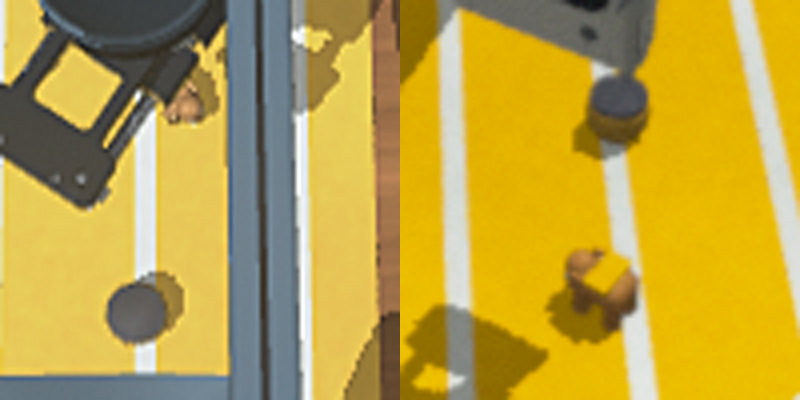

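Emit:
arm_command(
  moves=[
    {"translation": [0, 0, 0], "twist": 0},
    {"translation": [0, 0, 0], "twist": 0},
    {"translation": [0, 0, 0], "twist": 0},
    {"translation": [0, 0, 0], "twist": 0},
    {"translation": [0, 0, 0], "twist": 0},
  ],
  claw=6.5,
)

```text
time: 4.75
position: [638.3, 114.3, 158.7]
ee_rot: [-1.47, 2.763, -0.003]
force: [0.7, -0.1, 0.1]
width: 0.316
```

Emit:
arm_command(
  moves=[
    {"translation": [0, 0, 0], "twist": 0},
    {"translation": [0, 0, 0], "twist": 0},
    {"translation": [0, 0, 0], "twist": 0},
    {"translation": [0, 0, 0], "twist": 0},
    {"translation": [0, 0, 0], "twist": 0},
  ],
)

```text
time: 5.17
position: [636.5, 114.2, 154.8]
ee_rot: [-1.473, 2.768, 0.002]
force: [0.7, 0.0, -0.3]
width: 0.67
```

The elephant is untouched, still at scene (307,228). I'll retry.

Emit:
arm_command(
  moves=[
    {"translation": [0, -0.3, 3], "twist": 0},
    {"translation": [0, 0, 3], "twist": 0},
    {"translation": [0, 0, 3], "twist": 0},
    {"translation": [0, 0, 1], "twist": 0},
    {"translation": [0, 0, 0], "twist": 0},
  ],
)

```text
time: 5.58
position: [643.0, 113.0, 55.1]
ee_rot: [-1.47, 2.761, -0.004]
force: [0.3, 0.5, -0.7]
width: 0.695
```

```bash
python3 -c "
from h import *
need(640,113,14)"
```

```text
t 5.58 pos [643.  113.   55.1] jaw 146.0 j6 -2.55 tilt -1.000 F [ 0.3  0.5 -0.7] Tz 0.02 w 0.695 | shift(cm) [0.21 0.29 4.1 ] twist 0.0
```

Emit:
arm_command(
  moves=[
    {"translation": [0.2, 0.2, 2], "twist": 0},
    {"translation": [0, 0, 1.6], "twist": 0},
    {"translation": [0, 0, 0.3], "twist": 0},
    {"translation": [0, 0, 0], "twist": 0},
  ],
)

```text
time: 5.92
position: [643.7, 112.7, 19.7]
ee_rot: [-1.468, 2.757, -0.008]
force: [-0.0, -0.1, -0.5]
width: 0.702
```

Emit:
arm_command(
  moves=[
    {"translation": [0, 0, 0.2], "twist": 0},
    {"translation": [0, 0, 0], "twist": 0},
    {"translation": [0, 0, 0.1], "twist": 0},
    {"translation": [0, 0, 0], "twist": 0},
    {"translation": [0, 0, 0.1], "twist": 0},
  ],
  claw=0,
  newtons=15,
)

```text
time: 6.33
position: [648.3, 112.8, 22.4]
ee_rot: [-1.464, 2.749, -0.015]
force: [1.4, -0.1, -0.2]
width: 0.392
```

Emit:
arm_command(
  moves=[
    {"translation": [0, 0, 0], "twist": 0},
    {"translation": [0, 0, 0.1], "twist": 0},
    {"translation": [0, 0, 0], "twist": 0},
    {"translation": [0, 0, 0], "twist": 0},
    {"translation": [0, 0, 0], "twist": 0},
  ],
)

```text
time: 6.75
position: [648.8, 112.8, 22.4]
ee_rot: [-1.464, 2.748, -0.016]
force: [0.1, -0.8, 0.1]
width: 0.034
```

Run:
```python
from h import *
need(640,113,14)
cam("top");cam("scene")
a=C["top"]["frame"][195:295,215:315];b=C["scene"]["frame"][160:260,255:355]
cv2.imwrite("pics/e3.png",np.hstack([cv2.resize(k,(400,400),interpolation=cv2.INTER_CUBIC) for k in(a,b)]))
```

```text
t 6.75 pos [648.8 112.8  22.4] jaw 146.1 j6 -2.55 tilt -1.000 F [ 0.1 -0.8  0.1] Tz -0.05 w 0.034 | shift(cm) [0.5  0.76 0.81] twist 0.0
```

View pics/e3.png

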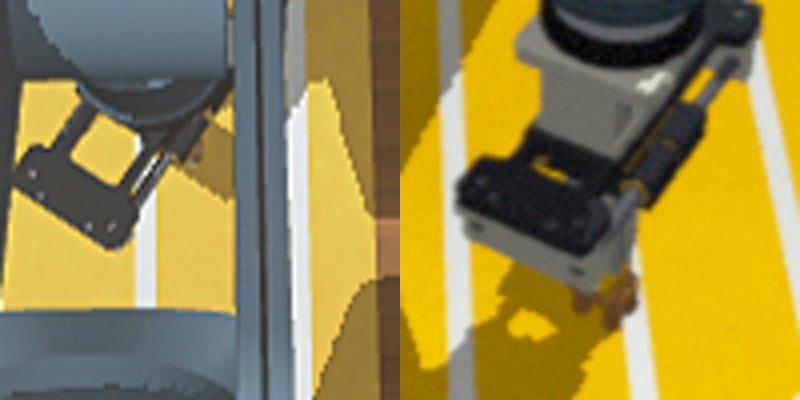

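Run:
```python
from h import *
cam("top");cam("scene")
s=robot.sense(); M=R.from_rotvec(s["ee_rot"]).as_matrix(); p=s["position"]
print(p,M.round(2).tolist())
out=[]
for n,(x0,y0,x1,y1) in dict(top=(215,190,315,290),scene=(255,165,355,265)).items():
    f=cv2.resize(C[n]["frame"][y0:y1,x0:x1],(400,400),interpolation=cv2.INTER_CUBIC)
    def pt(P): 
        q=proj(n,P)[0]; return (int((q[0]-x0)*4),int((q[1]-y0)*4))
    cv2.circle(f,pt(p),4,(0,0,255),1); cv2.line(f,pt(p),pt(p-M[:,2]*84),(0,255,0),1); cv2.line(f,pt(p-M[:,2]*84-M[:,1]*64),pt(p-M[:,2]*84+M[:,1]*64),(255,0,255),1)
    for x in(-14,14):
        for y in (-22,22): pass
    b=[R.from_euler('z',55,degrees=True).apply([i,j,k])+[640,113.5,0] for i in(-22,22) for j in(-14,14) for k in(0,36)]
    for P in b: cv2.circle(f,pt(P),2,(255,0,0),-1)
    print(n,proj(n,p)); out.append(f)
cv2.imwrite("pics/e4.png",np.hstack(out))
```

```text
[648.86069969 112.83569443  22.38057532] [[-0.56, -0.83, 0.03], [-0.83, 0.56, 0.0], [-0.02, -0.02, -1.0]]
top [[257.58480255 223.8812604 ]]
scene [[305.79144753 235.11311315]]
```

View pics/e4.png

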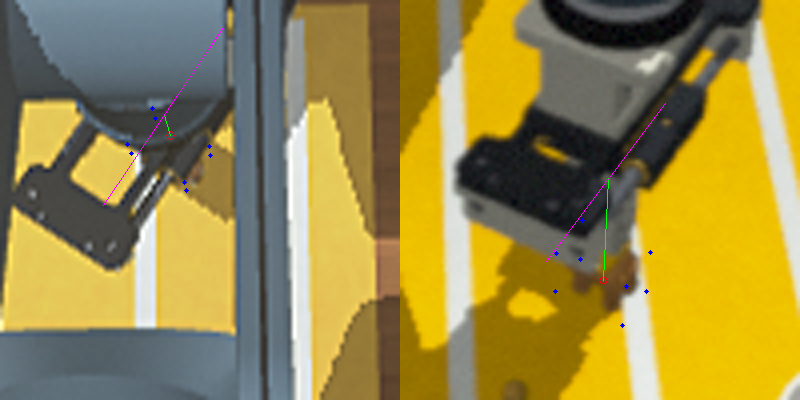

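Emit:
arm_command(
  moves=[
    {"translation": [0, 0, -3.5], "twist": 0},
    {"translation": [0, 0, -3.5], "twist": 0},
    {"translation": [0, 0, -3.5], "twist": 0},
    {"translation": [0, 0, -3.5], "twist": 0},
    {"translation": [0, 0, 0], "twist": 0},
  ],
  claw=8.5,
)

```text
time: 7.37
position: [641.7, 112.1, 163.3]
ee_rot: [-1.468, 2.756, -0.009]
force: [0.5, 0.4, 0.8]
width: 0.314
```

Emit:
arm_command(
  moves=[
    {"translation": [-3.5, 0, 0], "twist": 0},
    {"translation": [-3.5, 0, 0], "twist": 0},
    {"translation": [-3.5, 0, 0], "twist": 0},
    {"translation": [0, 0, 0], "twist": 0},
    {"translation": [0, 0, 0], "twist": 0},
  ],
)

```text
time: 7.78
position: [702.9, 200.9, 168.3]
ee_rot: [-1.461, 2.755, -0.013]
force: [-0.1, -1.1, -0.3]
width: 0.671
```

Run:
```python
from h import *
cam("top");cam("scene")
need(640,113,14)
s=robot.sense(); M=R.from_rotvec(s["ee_rot"]).as_matrix(); p=s["position"]
out=[]
for n,(x0,y0,x1,y1) in dict(top=(235,200,285,250),scene=(280,200,330,250)).items():
    f=cv2.resize(C[n]["frame"][y0:y1,x0:x1],(400,400),interpolation=cv2.INTER_CUBIC)
    def pt(P): 
        q=proj(n,P)[0]; return (int((q[0]-x0+.5)*8),int((q[1]-y0+.5)*8))
    b=[R.from_euler('z',55,degrees=True).apply([i,j,k])+[640,113.5,0] for i in(-22,22) for j in(-14,14) for k in(0,36)]
    for P in b: cv2.circle(f,pt(P),3,(255,0,0),-1)
    out.append(f)
cv2.imwrite("pics/e5.png",np.hstack(out)); cv2.imwrite("pics/full5.png",C["scene"]["frame"])
```

```text
t 7.88 pos [702.  200.1 168.1] jaw 145.8 j6 -2.42 tilt -1.000 F [-0.6  0.1  0.6] Tz -0.00 w 0.755 | shift(cm) [10.94  0.51 15.23] twist 0.0
```

View pics/e5.png

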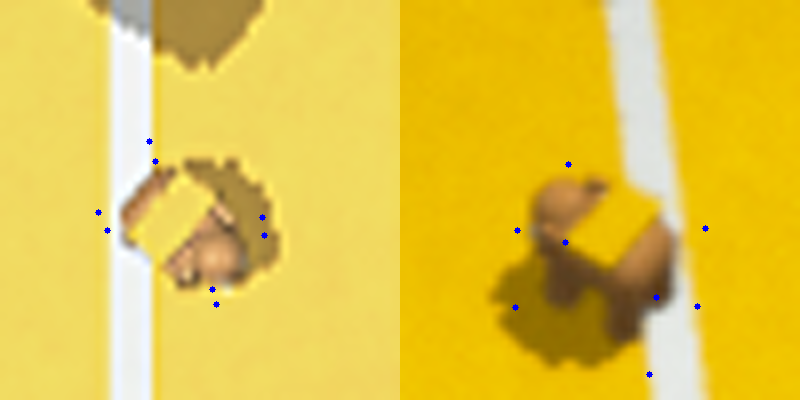

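Run:
```python
from h import *
cam("top");cam("scene")
s=robot.sense(); M=R.from_rotvec(s["ee_rot"]).as_matrix(); p=s["position"]; print(p,s["width"],s["joint_positions"].round(3))
out=[]
for n in("top","scene"):
    q=proj(n,p)[0]; x0,y0=[int(v) for v in q-60]; x0=max(x0,0);y0=max(y0,0)
    f=cv2.resize(C[n]["frame"][y0:y0+120,x0:x0+120],(400,400),interpolation=cv2.INTER_CUBIC); k=400/120
    def pt(P): 
        q=proj(n,P)[0]; return (int((q[0]-x0+.5)*k),int((q[1]-y0+.5)*k))
    h=s["width"]*46.5
    cv2.circle(f,pt(p),3,(0,0,255),-1)
    for g in(-h,h): cv2.circle(f,pt(p+M[:,1]*g),3,(255,0,255),-1); cv2.line(f,pt(p+M[:,1]*g),pt(p+M[:,1]*g-M[:,2]*40),(0,255,0),1)
    out.append(f)
cv2.imwrite("pics/e6.png",np.hstack(out))
```

```text
[701.92399153 199.00730782 168.70715092] 0.8420538986719365 [ 1.240e-01  5.800e-01  1.084e+00  1.000e-03  1.453e+00 -2.420e+00]
```

View pics/e6.png

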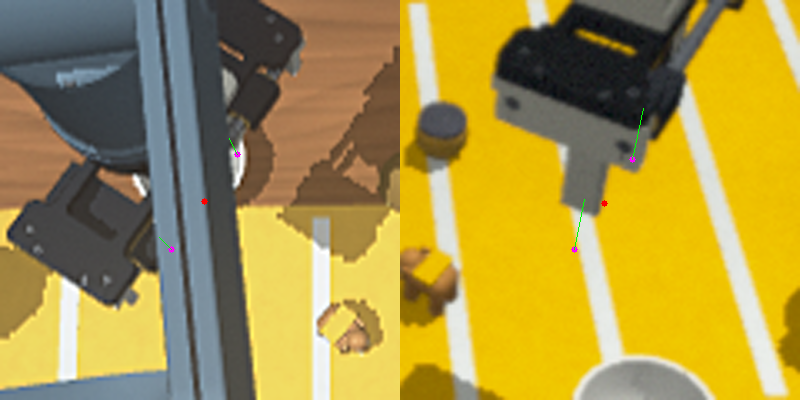

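Emit:
arm_command(
  moves=[
    {"translation": [1.3, 3.2, 2], "twist": 0},
    {"translation": [1.3, 3.2, 2], "twist": 0},
    {"translation": [1.3, 3, 2], "twist": 0},
    {"translation": [0, 0, 2], "twist": 0},
    {"translation": [0, 0, 2], "twist": 0},
  ],
  claw=0,
)

```text
time: 8.4
position: [603.3, 214.2, 68.5]
ee_rot: [-1.442, 2.754, -0.021]
force: [0.8, 0.4, 0.3]
width: 0.588
```

Emit:
arm_command(
  moves=[
    {"translation": [0, 0, 0], "twist": 0},
    {"translation": [0, 0, 0], "twist": 0},
    {"translation": [0, 0, 0], "twist": 0},
    {"translation": [0, 0, 0], "twist": 0},
    {"translation": [0, 0, 0], "twist": 0},
  ],
)

```text
time: 8.82
position: [600.7, 210.3, 68.6]
ee_rot: [-1.438, 2.76, -0.02]
force: [-0.0, -0.1, -0.2]
width: 0.229
```

Emit:
arm_command(
  moves=[
    {"translation": [0, 0, 1], "twist": 0},
    {"translation": [0, 0, 1], "twist": 0},
    {"translation": [0, 0, 0.5], "twist": 0},
    {"translation": [0, 0, 0], "twist": 0},
  ],
)

```text
time: 9.15
position: [605.2, 210.3, 44.5]
ee_rot: [-1.434, 2.755, -0.024]
force: [-0.8, -0.4, -1.3]
width: 0.008
```

Run:
```python
from h import *
cam("top");cam("scene")
need(640,113,14)
s=robot.sense(); M=R.from_rotvec(s["ee_rot"]).as_matrix(); p=s["position"]; print(p,s["width"],s["joint_positions"].round(3))
out=[]
for n in("top","scene"):
    q=proj(n,p)[0]; x0,y0=[int(v) for v in q-60]; x0=max(x0,0);y0=max(y0,0)
    f=cv2.resize(C[n]["frame"][y0:y0+120,x0:x0+120],(400,400),interpolation=cv2.INTER_CUBIC); k=400/120
    def pt(P): 
        q=proj(n,P)[0]; return (int((q[0]-x0+.5)*k),int((q[1]-y0+.5)*k))
    cv2.circle(f,pt(p),3,(0,0,255),-1); cv2.line(f,pt(p),pt(p-M[:,2]*84),(0,255,0),1)
    for g in(-94,94): cv2.line(f,pt(p-M[:,2]*84),pt(p+M[:,1]*g-M[:,2]*84),(255,0,255),1)
    out.append(f)
cv2.imwrite("pics/e7.png",np.hstack(out))
```

```text
t 9.25 pos [605.4 210.3  45.3] jaw 145.0 j6 -2.37 tilt -0.999 F [0.4 0.2 0. ] Tz -0.01 w 0.007 | shift(cm) [ 6.07 -8.32  3.23] twist 0.0
[605.43558539 210.33680085  45.27153165] 0.006518797442956319 [ 0.163  0.51   1.52  -0.004  1.072 -2.366]
```

View pics/e7.png

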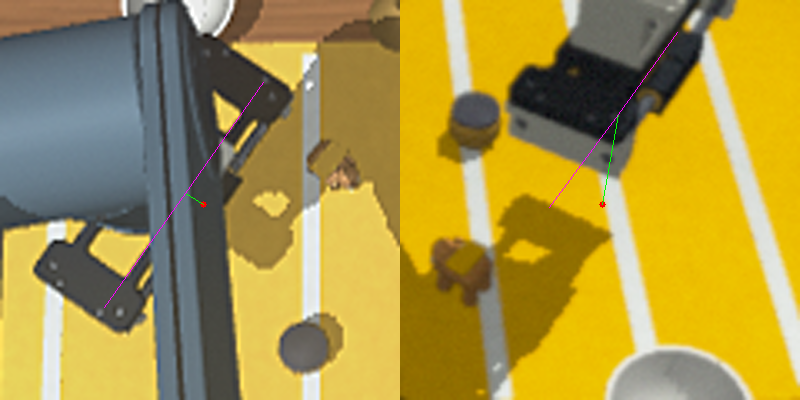

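Emit:
arm_command(
  moves=[
    {"translation": [0, 0, 1], "twist": 0},
    {"translation": [0, 0, 1], "twist": 0},
    {"translation": [0, 0, 0.5], "twist": 0},
    {"translation": [0, 0, 0.3], "twist": 0},
  ],
)

```text
time: 9.58
position: [607.4, 210.8, 15.5]
ee_rot: [-1.434, 2.753, -0.025]
force: [-0.2, -0.4, 0.2]
width: 0.006
```

Emit:
arm_command(
  moves=[
    {"translation": [0, 0, 0.4], "twist": 0},
    {"translation": [0, 0, 0.4], "twist": 0},
    {"translation": [0, 0, 0.4], "twist": 0},
  ],
)

```text
time: 9.83
position: [607.5, 210.9, 1.6]
ee_rot: [-1.434, 2.754, -0.024]
force: [-0.1, -0.1, -0.0]
width: 0.009
```

Emit:
arm_command(
  moves=[
    {"translation": [0, 0, 0.3], "twist": 0},
    {"translation": [0, 0, 0.3], "twist": 0},
  ],
)

```text
time: 10.0
position: [607.6, 210.9, -5.3]
ee_rot: [-1.435, 2.754, -0.024]
force: [-0.4, 0.0, -0.2]
width: 0.003
```

Emit:
arm_command(
  moves=[
    {"translation": [0, 0, 0.4], "twist": 0},
    {"translation": [0, 0, 0.3], "twist": 0},
  ],
)

```text
time: 10.17
position: [608.2, 210.9, -12.8]
ee_rot: [-1.434, 2.753, -0.024]
force: [0.8, 0.8, -1.0]
width: 0.006
```

Emit:
arm_command(
  moves=[
    {"translation": [0, 0, 0.4], "twist": 0},
    {"translation": [0, 0, 0.3], "twist": 0},
  ],
)

```text
time: 10.33
position: [608.6, 211.0, -20.4]
ee_rot: [-1.434, 2.753, -0.024]
force: [1.3, 0.7, -0.3]
width: 0.003
```

Emit:
arm_command(
  moves=[
    {"translation": [0, 0, 0.4], "twist": 0},
    {"translation": [0, 0, 0.3], "twist": 0},
  ],
)

```text
time: 10.5
position: [609.1, 211.0, -28.0]
ee_rot: [-1.434, 2.753, -0.024]
force: [0.4, -1.1, -1.1]
width: 0.004
```

Emit:
arm_command(
  moves=[
    {"translation": [0, 0, 0.3], "twist": 0},
    {"translation": [0, 0, 0], "twist": 0},
  ],
)

```text
time: 10.67
position: [608.7, 211.0, -32.2]
ee_rot: [-1.434, 2.754, -0.024]
force: [-0.1, -0.6, -0.3]
width: 0.008
```

Emit:
arm_command(
  moves=[
    {"translation": [0, 0, 0.3], "twist": 0},
    {"translation": [0, 0, 0], "twist": 0},
  ],
)

```text
time: 10.83
position: [609.6, 211.1, -32.3]
ee_rot: [-1.434, 2.752, -0.025]
force: [-0.1, -0.1, -0.1]
width: 0.007
```

Emit:
arm_command(
  moves=[
    {"translation": [0, 0, 0.4], "twist": 0},
    {"translation": [0, 0, 0.4], "twist": 0},
  ],
)

```text
time: 11.0
position: [610.6, 211.4, -33.3]
ee_rot: [-1.434, 2.75, -0.027]
force: [-16.0, -3.2, 41.6]
width: 0.005
```

Emit:
arm_command(
  moves=[
    {"translation": [0, 0, 0.4], "twist": 0},
  ],
)

```text
time: 11.08
position: [610.6, 211.4, -33.2]
ee_rot: [-1.435, 2.749, -0.028]
force: [-11.6, -2.5, 30.2]
width: 0.002
```

Run:
```python
from h import *
cam("scene")
s=robot.sense(); p=s["position"]; n="scene"
print(p,s["force"],s["joint_positions"].round(3))
q=proj(n,p)[0]; x0,y0=[int(v) for v in q-60]
f=cv2.resize(C[n]["frame"][y0:y0+120,x0:x0+120],(480,480),interpolation=cv2.INTER_CUBIC)
cv2.circle(f,(240,240),3,(0,0,255),-1); cv2.imwrite("pics/e8.png",f)
```

```text
[610.58363788 211.37567865 -33.23287199] [-12.400108    -3.6424411   28.84940666] [ 0.164  0.607  1.575 -0.006  0.915 -2.366]
```

View pics/e8.png

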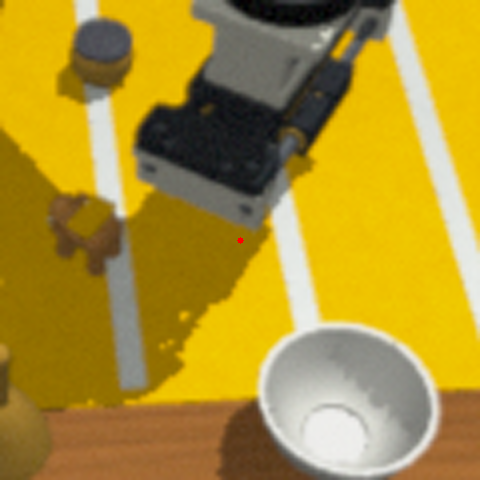

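Contact came at a reported z of -33, so the fingertips sit 33 mm higher than the reported TCP. That explains the miss. I'll use true z = reported + 33 from here and go back to the elephant.

Emit:
arm_command(
  moves=[
    {"translation": [0, 0, -3.5], "twist": 0},
    {"translation": [0, 0, -3.5], "twist": 0},
    {"translation": [0, 0, -3], "twist": 0},
    {"translation": [0, 0, 0], "twist": 0},
    {"translation": [0, 0, 0], "twist": 0},
  ],
  claw=6.5,
)

```text
time: 11.55
position: [605.2, 210.9, 71.1]
ee_rot: [-1.435, 2.749, -0.028]
force: [-0.2, 0.1, -0.2]
width: 0.314
```

Emit:
arm_command(
  moves=[
    {"translation": [2, -2.8, 0], "twist": 0},
    {"translation": [2, -2.8, 0], "twist": 0},
    {"translation": [2, -2.5, 0], "twist": 0},
    {"translation": [0, 0, 0], "twist": 0},
    {"translation": [0, 0, 0], "twist": 0},
  ],
)

```text
time: 11.97
position: [637.6, 114.2, 68.8]
ee_rot: [-1.441, 2.746, -0.026]
force: [-0.8, 1.1, 0.2]
width: 0.669
```

```bash
cat >> h.py <<'E'
def blobs():
    "elephant saddle/body and pot lid px via colour in both views"
    for n,(x0,y0,x1,y1) in dict(top=(110,195,310,355),scene=(250,150,460,265)).items():
        f=cam(n)["frame"][y0:y1,x0:x1]; h=cv2.cvtColor(f,cv2.COLOR_BGR2HSV).astype(int)
        for nm,m in(("dark",(h[...,2]<120)&(h[...,1]<80)),("brown",(h[...,0]<17)&(h[...,1]>90))):
            k,l,st,ce=cv2.connectedComponentsWithStats(m.astype(np.uint8))
            for i in range(1,k):
                if 15<st[i,4]<400: print(n,nm,st[i,4],(ce[i]+[x0,y0]).round(1),"->",ray(n,*(ce[i]+[x0,y0]),34 if nm=="dark" else 18).round(0)[:2])
E
python3 -c "
from h import *
need(640,113,-20)
blobs()"
```

```text
t 11.97 pos [637.6 114.2  68.8] jaw 145.4 j6 -2.54 tilt -0.999 F [-0.8  1.1  0.2] Tz 0.03 w 0.669 | shift(cm) [0.21 0.03 8.88] twist 0.0
top dark 42 [285.2 202.2] -> [703.  41.]
top dark 215 [139.6 226.9] -> [643. 415.]
top dark 30 [285.1 229.2] -> [632.  42.]
top dark 31 [285.9 259.1] -> [556.  41.]
top dark 166 [248.6 282.7] -> [499. 135.]
top dark 31 [286.8 287.6] -> [485.  40.]
top brown 140 [114.6 201.1] -> [715. 490.]
top brown 112 [308.6 223.3] -> [650. -20.]
top brown 29 [111.  215.9] -> [676. 497.]
top brown 24 [262.2 231.7] -> [629. 101.]
scene brown 55 [310.  234.4] -> [644. 123.]
```

Emit:
arm_command(
  moves=[
    {"translation": [0.2, 0, 3], "twist": 0},
    {"translation": [0, 0, 3], "twist": 0},
    {"translation": [0, 0, 1.7], "twist": 0},
    {"translation": [0, 0, 0.6], "twist": 0},
    {"translation": [0, 0, 0], "twist": 0},
  ],
)

```text
time: 12.48
position: [638.9, 120.0, -17.2]
ee_rot: [-1.45, 2.74, -0.025]
force: [-0.1, 0.2, -0.1]
width: 0.698
```

```bash
python3 -c "
from h import *
need(640,112,-21)"
```

```text
t 12.48 pos [638.9 120.  -17.2] jaw 145.7 j6 -2.54 tilt -0.999 F [-0.1  0.2 -0.1] Tz -0.01 w 0.698 | shift(cm) [ 0.61 -0.52  0.38] twist 0.0
```

Emit:
arm_command(
  moves=[
    {"translation": [0.5, -0.5, 0.3], "twist": 0},
    {"translation": [0, 0, 0], "twist": 0},
    {"translation": [0, 0, 0.1], "twist": 0},
  ],
)

```text
time: 12.73
position: [640.8, 114.8, -20.0]
ee_rot: [-1.454, 2.737, -0.025]
force: [-0.2, -0.6, -0.1]
width: 0.698
```

Emit:
arm_command(
  moves=[
    {"translation": [0, 0, 0], "twist": 0},
    {"translation": [0, 0, 0.1], "twist": 0},
    {"translation": [0, 0, 0], "twist": 0},
    {"translation": [0, 0, 0.1], "twist": 0},
    {"translation": [0, 0, 0], "twist": 0},
  ],
  claw=0,
  newtons=15,
)

```text
time: 13.15
position: [643.7, 114.6, -18.2]
ee_rot: [-1.45, 2.732, -0.03]
force: [-0.5, -0.0, -0.5]
width: 0.389
```

Emit:
arm_command(
  moves=[
    {"translation": [0, 0, 0], "twist": 0},
    {"translation": [0, 0, 0], "twist": 0},
    {"translation": [0, 0, 0], "twist": 0},
    {"translation": [0, 0, 0], "twist": 0},
    {"translation": [0, 0, 0], "twist": 0},
  ],
)

```text
time: 13.57
position: [643.7, 114.7, -17.9]
ee_rot: [-1.45, 2.731, -0.03]
force: [-0.5, -0.2, -0.0]
width: 0.312
```

```bash
python3 -c "
from h import *
need(640,112,-21)"
```

```text
t 13.57 pos [643.7 114.7 -17.9] jaw 145.9 j6 -2.55 tilt -0.999 F [-0.5 -0.2 -0. ] Tz 0.01 w 0.312 | shift(cm) [0.44 0.17 0.29] twist 0.0
```

Width 29 mm, so the elephant is gripped. I'll lift, untwist to keep joint 6 in range, and carry it.

Emit:
arm_command(
  moves=[
    {"translation": [0, 0, -3], "twist": 0},
    {"translation": [0, 0, -3.5], "twist": 0},
    {"translation": [0, 0, -3.5], "twist": 0},
    {"translation": [0, 0, -3.5], "twist": 0},
    {"translation": [0, 0, -2], "twist": 7},
  ],
)

```text
time: 13.98
position: [629.4, 113.3, 133.1]
ee_rot: [-1.288, 2.83, -0.013]
force: [0.7, 0.8, -1.4]
width: 0.313
```

Emit:
arm_command(
  moves=[
    {"translation": [0, 0, 0], "twist": 7},
    {"translation": [0, 0, 0], "twist": 7},
    {"translation": [0, 0, 0], "twist": 7},
    {"translation": [0, 0, 0], "twist": 7},
    {"translation": [0, 0, 0], "twist": 7},
  ],
)

```text
time: 14.4
position: [633.5, 113.1, 142.5]
ee_rot: [-0.349, 3.075, -0.0]
force: [0.7, 0.1, -1.0]
width: 0.308
```

Emit:
arm_command(
  moves=[
    {"translation": [0, 0, 0], "twist": 7},
    {"translation": [0, 0, 0], "twist": 7},
    {"translation": [0, 0, 0], "twist": 0},
  ],
)

```text
time: 14.65
position: [633.0, 112.9, 142.0]
ee_rot: [0.044, 3.095, 0.008]
force: [0.1, 0.7, -0.2]
width: 0.311
```

```bash
python3 -c "
from h import *
need(478.5,-202,130)"
```

```text
t 14.65 pos [633.  112.9 142. ] jaw 88.4 j6 -1.54 tilt -0.999 F [ 0.1  0.7 -0.2] Tz 0.03 w 0.311 | shift(cm) [ 14.57 -31.93   0.34] twist 0.0
```

Emit:
arm_command(
  moves=[
    {"translation": [1.6, -3.5, 0], "twist": 0},
    {"translation": [1.6, -3.5, 0], "twist": 0},
    {"translation": [1.6, -3.5, 0], "twist": 0},
    {"translation": [1.6, -3.5, 0], "twist": 0},
    {"translation": [1.6, -3.5, 0], "twist": 0},
  ],
)

```text
time: 15.07
position: [549.3, -58.0, 135.2]
ee_rot: [-0.006, 3.094, 0.012]
force: [1.1, -2.0, -0.7]
width: 0.318
```

Emit:
arm_command(
  moves=[
    {"translation": [1.6, -3.5, 0], "twist": 0},
    {"translation": [1.6, -3.5, 0], "twist": 0},
    {"translation": [1.6, -3.5, 0], "twist": 0},
    {"translation": [0.8, -1.8, 0], "twist": 0},
    {"translation": [0, 0, 0], "twist": 0},
  ],
)

```text
time: 15.48
position: [487.6, -192.6, 131.3]
ee_rot: [-0.032, 3.095, 0.006]
force: [0.2, -0.2, -0.5]
width: 0.313
```

```bash
python3 -c "
from h import *
need(478.5,-202,130)"
```

```text
t 15.48 pos [ 487.6 -192.6  131.3] jaw 91.2 j6 -2.22 tilt -0.999 F [ 0.2 -0.2 -0.5] Tz -0.02 w 0.313 | shift(cm) [ 0.94 -0.92  0.09] twist 0.0
```

Emit:
arm_command(
  moves=[
    {"translation": [0.8, -3.2, 0], "twist": 0},
    {"translation": [0, 0, 0], "twist": 0},
    {"translation": [0, 0, 0], "twist": -2},
  ],
)

```text
time: 15.73
position: [479.5, -226.4, 130.8]
ee_rot: [-0.095, 3.093, 0.006]
force: [0.4, -0.5, -1.9]
width: 0.299
```

```bash
python3 -c "
from h import *
need(479.9,-226,0)"
```

```text
t 15.73 pos [ 479.5 -226.4  130.8] jaw 93.5 j6 -2.32 tilt -0.999 F [ 0.4 -0.5 -1.9] Tz 0.02 w 0.299 | shift(cm) [5.800e-01 1.000e-02 1.307e+01] twist 0.0
```

Emit:
arm_command(
  moves=[
    {"translation": [0.2, 0, 3], "twist": 0},
    {"translation": [0.2, 0, 3], "twist": 0},
    {"translation": [0.1, 0, 3], "twist": 0},
    {"translation": [0.1, 0, 1], "twist": 0},
    {"translation": [0, 0, 0], "twist": 0},
  ],
)

```text
time: 16.15
position: [482.7, -225.5, 29.7]
ee_rot: [-0.12, 3.085, -0.001]
force: [0.9, 0.1, -0.3]
width: 0.301
```

```bash
python3 -c "
from h import *
need(479.9,-226,-6)"
```

```text
t 16.15 pos [ 482.7 -225.5   29.7] jaw 94.4 j6 -2.35 tilt -0.999 F [ 0.9  0.1 -0.3] Tz -0.08 w 0.301 | shift(cm) [ 0.48 -0.02  3.55] twist 0.0
```

Emit:
arm_command(
  moves=[
    {"translation": [0.3, 0, 1.5], "twist": 0},
    {"translation": [0.1, 0, 0.8], "twist": 0},
    {"translation": [0, 0, 0.4], "twist": 0},
  ],
)

```text
time: 16.4
position: [482.1, -224.1, 2.9]
ee_rot: [-0.131, 3.083, -0.002]
force: [0.4, -0.7, 0.3]
width: 0.297
```

Emit:
arm_command(
  moves=[
    {"translation": [0, 0, 0.3], "twist": 0},
    {"translation": [0, 0, 0.3], "twist": 0},
  ],
)

```text
time: 16.57
position: [483.6, -223.8, -2.4]
ee_rot: [-0.134, 3.082, -0.003]
force: [-0.6, -0.4, -0.9]
width: 0.303
```

Emit:
arm_command(
  moves=[
    {"translation": [0, 0, 0.4], "twist": 0},
    {"translation": [0, 0, 0.2], "twist": 0},
  ],
)

```text
time: 16.73
position: [485.4, -224.3, -6.4]
ee_rot: [-0.136, 3.08, -0.005]
force: [-6.0, 3.4, 19.4]
width: 0.302
```

Emit:
arm_command(
  moves=[
    {"translation": [0, 0, 0.3], "twist": 0},
  ],
)

```text
time: 16.82
position: [486.1, -224.4, -7.3]
ee_rot: [-0.136, 3.078, -0.006]
force: [-6.2, 4.4, 21.7]
width: 0.301
```

Floor contact came at the predicted z. Now release to 5.5 cm and lift.

Emit:
arm_command(
  moves=[
    {"translation": [0, 0, 0], "twist": 0},
    {"translation": [0, 0, 0], "twist": 0},
    {"translation": [0, 0, 0], "twist": 0},
    {"translation": [0, 0, 0], "twist": 0},
    {"translation": [0, 0, 0], "twist": 0},
  ],
  claw=5.5,
)

```text
time: 17.23
position: [488.5, -226.0, -4.5]
ee_rot: [-0.137, 3.073, -0.013]
force: [-0.0, -0.6, 0.5]
width: 0.58
```

Emit:
arm_command(
  moves=[
    {"translation": [0, 0, -1.5], "twist": 0},
    {"translation": [0, 0, -3], "twist": 0},
    {"translation": [0, 0, -3.5], "twist": 0},
    {"translation": [0, 0, -3.5], "twist": 0},
    {"translation": [0, 0, -3], "twist": 0},
  ],
)

```text
time: 17.65
position: [473.8, -221.7, 136.6]
ee_rot: [-0.136, 3.088, 0.007]
force: [1.0, -1.5, -0.2]
width: 0.59
```

```bash
python3 -c "
from h import *
need(499,135,130)
blobs()
f=C['scene']['frame']; g=cam('scene')['frame']; t=cam('top')['frame']
cv2.imwrite('pics/c1.png',np.hstack([cv2.resize(t[190:340,320:470],(400,400),interpolation=2),cv2.resize(g[130:260,90:240],(400,400),interpolation=2)]))"
```

```text
t 17.65 pos [ 473.8 -221.7  136.6] jaw 95.1 j6 -2.35 tilt -0.999 F [ 1.  -1.5 -0.2] Tz -0.03 w 0.590 | shift(cm) [-5.61 35.3   1.02] twist 0.0
top dark 78 [114.8 216.6] -> [671. 480.]
top dark 162 [248.5 282.7] -> [499. 135.]
top brown 140 [114.6 201.1] -> [715. 490.]
top brown 105 [308.7 223.7] -> [648. -20.]
top brown 29 [111.  215.9] -> [676. 497.]
scene dark 111 [309.1 183.8] -> [500. 134.]
```

Emit:
arm_command(
  moves=[
    {"translation": [-0.5, 3.6, 0], "twist": 0},
    {"translation": [-0.5, 3.6, 0], "twist": 0},
    {"translation": [-0.5, 3.6, 0], "twist": 0},
    {"translation": [-0.5, 3.6, 0], "twist": 0},
    {"translation": [-0.5, 3.6, 0], "twist": 0},
  ],
  claw=7,
)

```text
time: 18.27
position: [479.5, -40.4, 127.3]
ee_rot: [-0.116, 3.1, 0.011]
force: [0.4, 0.6, -0.6]
width: 0.748
```

Emit:
arm_command(
  moves=[
    {"translation": [-0.6, 3.6, 0], "twist": 0},
    {"translation": [-0.6, 3.6, 0], "twist": 0},
    {"translation": [-0.6, 3.6, 0], "twist": 0},
    {"translation": [-0.5, 3.2, 0], "twist": 0},
    {"translation": [0, 0, 0], "twist": 0},
  ],
)

```text
time: 18.68
position: [483.4, 114.0, 118.2]
ee_rot: [-0.121, 3.119, 0.019]
force: [-0.3, 0.3, 0.1]
width: 0.753
```

```bash
python3 -c "
from h import *
need(499.5,134.5,-16)
blobs()"
```

```text
t 18.68 pos [483.4 114.  118.2] jaw 94.5 j6 -1.66 tilt -1.000 F [-0.3  0.3  0.1] Tz 0.03 w 0.753 | shift(cm) [-1.49  1.76 13.48] twist 0.0
top dark 353 [137.3 228.1] -> [640. 420.]
top dark 25 [115.4 217.2] -> [669. 478.]
top dark 20 [188.1 286. ] -> [492. 286.]
top dark 34 [277.  337.5] -> [367.  66.]
top dark 51 [280.1 344.5] -> [350.  59.]
top brown 140 [114.6 201.1] -> [715. 490.]
top brown 115 [308.7 226.3] -> [641. -20.]
top brown 29 [111.  215.9] -> [676. 497.]
scene dark 111 [309.2 183.8] -> [500. 134.]
```

View pics/c1.png

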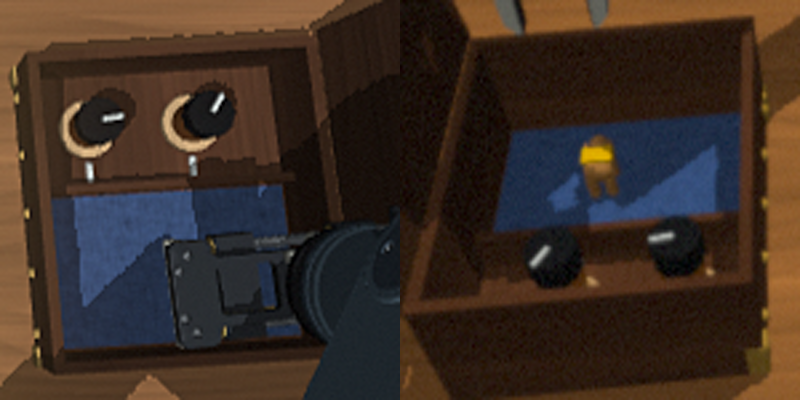

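The elephant stands upright on the blue floor at scene crop (598,165). The pot is still at (500,134). I'll pick it up.

Emit:
arm_command(
  moves=[
    {"translation": [-1.5, 1.7, 2], "twist": 0},
    {"translation": [0, 0, 3], "twist": 0},
    {"translation": [0, 0, 3], "twist": 0},
    {"translation": [0, 0, 1], "twist": 0},
    {"translation": [0, 0, 0], "twist": 0},
  ],
)

```text
time: 19.2
position: [498.8, 123.2, 22.1]
ee_rot: [-0.114, 3.123, 0.011]
force: [0.4, 0.1, 0.9]
width: 0.749
```

```bash
python3 -c "
from h import *
need(499.5,134.5,-16)"
```

```text
t 19.20 pos [498.8 123.2  22.1] jaw 94.2 j6 -1.63 tilt -1.000 F [0.4 0.1 0.9] Tz -0.01 w 0.749 | shift(cm) [-0.09  1.09  3.82] twist 0.0
```

Emit:
arm_command(
  moves=[
    {"translation": [0, 1, 0], "twist": 0},
    {"translation": [0, 0, 2], "twist": 0},
    {"translation": [0, 0, 1.5], "twist": 0},
    {"translation": [0, 0, 0.3], "twist": 0},
  ],
)

```text
time: 19.53
position: [499.9, 130.6, -15.8]
ee_rot: [-0.103, 3.123, 0.01]
force: [-0.9, -0.5, 0.7]
width: 0.753
```

Emit:
arm_command(
  moves=[
    {"translation": [0, 0, 0.1], "twist": 0},
    {"translation": [0, 0, 0], "twist": 0},
    {"translation": [0, 0, 0.1], "twist": 0},
    {"translation": [0, 0, 0], "twist": 0},
    {"translation": [0, 0, 0], "twist": 0},
  ],
  claw=0,
  newtons=15,
)

```text
time: 19.95
position: [502.3, 130.1, -14.4]
ee_rot: [-0.1, 3.118, 0.01]
force: [0.6, 0.9, -0.3]
width: 0.447
```

Emit:
arm_command(
  moves=[
    {"translation": [0, 0, 0], "twist": 0},
    {"translation": [0, 0, 0], "twist": 0},
    {"translation": [0, 0, 0], "twist": 0},
    {"translation": [0, 0, 0], "twist": 0},
  ],
)

```text
time: 20.28
position: [503.2, 130.2, -13.0]
ee_rot: [-0.1, 3.116, 0.01]
force: [-0.2, -0.3, -0.9]
width: 0.429
```

```bash
python3 -c "
from h import *
need(499.5,134.5,-16)"
```

```text
t 20.28 pos [503.2 130.2 -13. ] jaw 93.7 j6 -1.61 tilt -1.000 F [-0.2 -0.3 -0.9] Tz -0.00 w 0.429 | shift(cm) [0.35 0.45 0.3 ] twist 0.0
```

Emit:
arm_command(
  moves=[
    {"translation": [0, 0, -3], "twist": 0},
    {"translation": [0, 0, -3.5], "twist": 0},
    {"translation": [0, 0, -3.5], "twist": 0},
    {"translation": [0, 0, -3.5], "twist": 0},
    {"translation": [0, 0, -1.5], "twist": 0},
  ],
)

```text
time: 20.7
position: [494.2, 128.8, 136.9]
ee_rot: [-0.101, 3.132, 0.009]
force: [0.0, 1.2, -1.1]
width: 0.427
```

Emit:
arm_command(
  moves=[
    {"translation": [0.3, -3.6, 0], "twist": 0},
    {"translation": [0.3, -3.6, 0], "twist": 0},
    {"translation": [0.3, -3.6, 0], "twist": 0},
    {"translation": [0.3, -3.6, 0], "twist": 0},
    {"translation": [0.3, -3.6, 0], "twist": 0},
  ],
)

```text
time: 21.12
position: [495.1, -50.0, 143.2]
ee_rot: [-0.123, 3.116, 0.011]
force: [1.1, -0.2, -0.5]
width: 0.427
```

Emit:
arm_command(
  moves=[
    {"translation": [0.3, -3.6, 0], "twist": 0},
    {"translation": [0.3, -3.6, 0], "twist": 0},
    {"translation": [0, -1.5, 0], "twist": 0},
    {"translation": [0, 0, 0], "twist": 0},
  ],
)

```text
time: 21.45
position: [494.9, -148.1, 142.8]
ee_rot: [-0.114, 3.115, 0.006]
force: [0.6, 0.4, -0.9]
width: 0.427
```

```bash
python3 -c "
from h import *
need(475.7,-151.7,120,93.2);need(475.7,-151.7,0)"
```

```text
t 21.45 pos [ 494.9 -148.1  142.8] jaw 94.2 j6 -2.17 tilt -1.000 F [ 0.6  0.4 -0.9] Tz -0.01 w 0.427 | shift(cm) [ 1.99 -0.26  2.23] twist 1.0
t 21.45 pos [ 494.9 -148.1  142.8] jaw 94.2 j6 -2.17 tilt -1.000 F [ 0.6  0.4 -0.9] Tz -0.01 w 0.427 | shift(cm) [ 2.29 -0.26 14.22] twist 0.0
```

Emit:
arm_command(
  moves=[
    {"translation": [2, -0.3, 1], "twist": 0},
    {"translation": [0, 0, 3], "twist": 0},
    {"translation": [0, 0, 3], "twist": 0},
    {"translation": [0.1, 0, 3], "twist": 0},
    {"translation": [0.1, 0, 0.5], "twist": 0},
  ],
)

```text
time: 21.87
position: [477.5, -153.2, 37.2]
ee_rot: [-0.108, 3.108, 0.001]
force: [-0.7, 0.8, -0.5]
width: 0.426
```

```bash
python3 -c "
from h import *
need(475.7,-151.7,0)"
```

```text
t 21.87 pos [ 477.5 -153.2   37.2] jaw 94.0 j6 -2.20 tilt -0.999 F [-0.7  0.8 -0.5] Tz -0.02 w 0.426 | shift(cm) [0.29 0.16 3.71] twist 0.0
```

Emit:
arm_command(
  moves=[
    {"translation": [0.2, 0.1, 1.5], "twist": 0},
    {"translation": [0.1, 0, 1], "twist": 0},
    {"translation": [0, 0, 0.4], "twist": 0},
  ],
)

```text
time: 22.12
position: [474.8, -149.7, 7.3]
ee_rot: [-0.111, 3.11, 0.004]
force: [-0.2, 0.2, -0.7]
width: 0.421
```

Emit:
arm_command(
  moves=[
    {"translation": [0, 0, 0.3], "twist": 0},
    {"translation": [0, 0, 0.3], "twist": 0},
  ],
)

```text
time: 22.28
position: [475.9, -149.3, 2.1]
ee_rot: [-0.113, 3.109, 0.003]
force: [-0.0, 0.4, -1.3]
width: 0.424
```

Emit:
arm_command(
  moves=[
    {"translation": [0, 0, 0.4], "twist": 0},
  ],
)

```text
time: 22.37
position: [477.0, -149.6, -1.1]
ee_rot: [-0.113, 3.107, 0.001]
force: [0.7, -0.8, -0.8]
width: 0.424
```

Emit:
arm_command(
  moves=[
    {"translation": [0, 0, 0.3], "twist": 0},
    {"translation": [0, 0, 0.2], "twist": 0},
  ],
)

```text
time: 22.53
position: [478.2, -149.5, -3.5]
ee_rot: [-0.114, 3.105, 0.001]
force: [-8.5, 2.0, 20.9]
width: 0.427
```

Emit:
arm_command(
  moves=[
    {"translation": [0, 0, 0], "twist": 0},
    {"translation": [0, 0, 0], "twist": 0},
    {"translation": [0, 0, 0], "twist": 0},
    {"translation": [0, 0, 0], "twist": 0},
  ],
  claw=5.7,
)

```text
time: 22.87
position: [480.6, -150.7, -0.9]
ee_rot: [-0.114, 3.1, -0.004]
force: [-0.4, 0.4, 0.8]
width: 0.607
```

Emit:
arm_command(
  moves=[
    {"translation": [0, 0, -1.5], "twist": 0},
    {"translation": [0, 0, -3], "twist": 0},
    {"translation": [0, 0, -3.5], "twist": 0},
    {"translation": [0, 0, -3.5], "twist": 0},
    {"translation": [0, 0, -2], "twist": 0},
  ],
)

```text
time: 23.28
position: [471.3, -148.7, 133.2]
ee_rot: [-0.113, 3.112, 0.007]
force: [1.2, -1.0, 0.3]
width: 0.609
```

```bash
python3 -c "
from h import *
need(608.6,-129.2,120);need(608.6,-129.2,120,80)
g=cam('scene')['frame']
cv2.imwrite('pics/c2.png',cv2.resize(g[100:280,40:320],(700,450),interpolation=2))"
```

```text
t 23.28 pos [ 471.3 -148.7  133.2] jaw 94.2 j6 -2.20 tilt -1.000 F [ 1.2 -1.   0.3] Tz 0.03 w 0.609 | shift(cm) [-13.79   0.94   1.71] twist 0.0
t 23.28 pos [ 471.3 -148.7  133.2] jaw 94.2 j6 -2.20 tilt -1.000 F [ 1.2 -1.   0.3] Tz 0.03 w 0.609 | shift(cm) [-13.14   4.29   1.71] twist 14.2
```

View pics/c2.png

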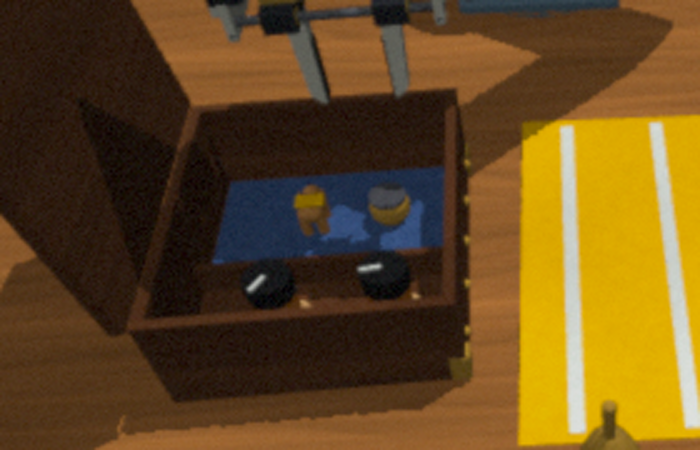

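Both pieces stand upright in the blue compartment, the elephant at c2 (310,208) and the pot at (389,204). Next is cap 2.

Emit:
arm_command(
  moves=[
    {"translation": [-3.5, 0.3, 0], "twist": 0},
    {"translation": [-3.5, 0.2, 0], "twist": 0},
    {"translation": [-3.5, 0.2, 0], "twist": 0},
    {"translation": [-3, 0.2, 0], "twist": 0},
    {"translation": [0, 0, 0], "twist": 0},
  ],
)

```text
time: 23.75
position: [611.8, -131.3, 143.8]
ee_rot: [-0.106, 3.101, -0.003]
force: [-1.1, -1.1, -0.5]
width: 0.614
```

```bash
python3 -c "
from h import *
need(608.6,-129.2,33)"
```

```text
t 23.75 pos [ 611.8 -131.3  143.8] jaw 93.9 j6 -2.04 tilt -0.999 F [-1.1 -1.1 -0.5] Tz -0.03 w 0.614 | shift(cm) [ 0.73  0.27 11.06] twist 0.0
```

Emit:
arm_command(
  moves=[
    {"translation": [0.4, 0.2, 3], "twist": 0},
    {"translation": [0.1, 0, 3], "twist": 0},
    {"translation": [0.1, 0, 1], "twist": 0},
    {"translation": [0, 0, 0], "twist": 0},
  ],
)

```text
time: 24.08
position: [610.3, -129.8, 71.1]
ee_rot: [-0.11, 3.099, -0.005]
force: [-0.1, -0.7, -0.2]
width: 0.616
```

```bash
python3 -c "
from h import *
need(608.6,-129.2,33)"
```

```text
t 24.08 pos [ 610.3 -129.8   71.1] jaw 94.1 j6 -2.05 tilt -0.999 F [-0.1 -0.7 -0.2] Tz 0.02 w 0.616 | shift(cm) [0.32 0.09 3.8 ] twist 0.0
```

Emit:
arm_command(
  moves=[
    {"translation": [0.3, 0.1, 1.2], "twist": 0},
    {"translation": [0, 0, 1], "twist": 0},
    {"translation": [0, 0, 1], "twist": 0},
    {"translation": [0, 0, 0.5], "twist": 0},
    {"translation": [0, 0, 0.1], "twist": 0},
  ],
)

```text
time: 24.5
position: [608.7, -130.5, 34.2]
ee_rot: [-0.108, 3.097, -0.007]
force: [0.2, 0.4, -0.2]
width: 0.614
```

Emit:
arm_command(
  moves=[
    {"translation": [0, 0, 0], "twist": 0},
    {"translation": [0, 0, 0], "twist": 0},
    {"translation": [0, 0, 0], "twist": 0},
    {"translation": [0, 0, 0], "twist": 0},
    {"translation": [0, 0, 0], "twist": 0},
  ],
  claw=0,
  newtons=20,
)

```text
time: 24.92
position: [609.5, -132.5, 35.3]
ee_rot: [-0.108, 3.096, -0.011]
force: [0.7, 0.2, -3.4]
width: 0.444
```

```bash
python3 -c "
from h import *
need(608.6,-129.2,33)"
```

```text
t 24.92 pos [ 609.5 -132.5   35.3] jaw 94.0 j6 -2.05 tilt -0.999 F [ 0.7  0.2 -3.4] Tz 0.00 w 0.444 | shift(cm) [0.08 0.34 0.22] twist 0.0
```

Cap 2 is gripped at 41 mm. Turning it clockwise.

Emit:
arm_command(
  moves=[
    {"translation": [0, 0, 0], "twist": 7},
    {"translation": [0, 0, 0], "twist": 7},
    {"translation": [0, 0, 0], "twist": 7},
    {"translation": [0, 0, 0], "twist": 7},
    {"translation": [0, 0, 0], "twist": 7},
  ],
)

```text
time: 25.33
position: [609.4, -132.9, 35.3]
ee_rot: [0.848, 2.979, 0.008]
force: [0.9, -0.4, -3.5]
width: 0.448
```

```bash
python3 -c "
from h import *
need(608.6,-129.2,33)"
```

```text
t 25.33 pos [ 609.4 -132.9   35.3] jaw 58.2 j6 -1.42 tilt -0.999 F [ 0.9 -0.4 -3.5] Tz 0.06 w 0.448 | shift(cm) [0.27 0.27 0.22] twist 0.0
```

Emit:
arm_command(
  moves=[
    {"translation": [0, 0, 0], "twist": 7},
    {"translation": [0, 0, 0], "twist": 7},
    {"translation": [0, 0, 0], "twist": 7},
    {"translation": [0, 0, 0], "twist": 7},
    {"translation": [0, 0, 0], "twist": 7},
  ],
)

```text
time: 25.75
position: [609.2, -133.0, 35.6]
ee_rot: [1.725, 2.577, 0.025]
force: [1.2, -0.0, -0.5]
width: 0.454
```

```bash
python3 -c "
from h import *
need(608.6,-129.2,33)"
```

```text
t 25.75 pos [ 609.2 -133.    35.6] jaw 22.4 j6 -0.79 tilt -0.999 F [ 1.2 -0.  -0.5] Tz 0.08 w 0.454 | shift(cm) [0.39 0.08 0.26] twist 0.0
```

Emit:
arm_command(
  moves=[
    {"translation": [0, 0, 0], "twist": 6},
    {"translation": [0, 0, 0], "twist": 6},
  ],
)

```text
time: 25.92
position: [609.1, -133.1, 35.7]
ee_rot: [1.999, 2.374, 0.03]
force: [2.0, -0.7, -6.5]
width: 0.449
```

```bash
python3 -c "
from h import *
need(608.6,-129.2,33)"
```

```text
t 25.92 pos [ 609.1 -133.1   35.7] jaw 9.8 j6 -0.57 tilt -0.999 F [ 2.  -0.7 -6.5] Tz 0.07 w 0.449 | shift(cm) [0.39 0.   0.26] twist 0.0
```

Emit:
arm_command(
  moves=[
    {"translation": [0, 0, 0], "twist": 4},
    {"translation": [0, 0, 0], "twist": 4},
  ],
)

```text
time: 26.08
position: [609.1, -133.1, 35.7]
ee_rot: [2.17, 2.22, 0.033]
force: [-0.2, -0.9, -2.4]
width: 0.449
```

```bash
python3 -c "
from h import *
need(608.6,-129.2,33)"
```

```text
t 26.08 pos [ 609.1 -133.1   35.7] jaw 1.3 j6 -0.42 tilt -0.999 F [-0.2 -0.9 -2.4] Tz 0.04 w 0.449 | shift(cm) [ 0.39 -0.06  0.26] twist 0.0
```

Emit:
arm_command(
  moves=[
    {"translation": [0, 0, 0], "twist": 4},
    {"translation": [0, 0, 0], "twist": 3},
  ],
)

```text
time: 26.25
position: [609.1, -132.9, 35.8]
ee_rot: [2.308, 2.079, 0.036]
force: [0.3, 3.1, -1.4]
width: 0.445
```

```bash
python3 -c "
from h import *
need(608.6,-129.2,33)"
```

```text
t 26.25 pos [ 609.1 -132.9   35.8] jaw -6.0 j6 -0.30 tilt -0.999 F [ 0.3  3.1 -1.4] Tz 0.55 w 0.445 | shift(cm) [ 0.36 -0.1   0.27] twist 0.0
```

Emit:
arm_command(
  moves=[
    {"translation": [0, 0, 0], "twist": 4},
    {"translation": [0, 0, 0], "twist": 3},
  ],
)

```text
time: 26.42
position: [609.4, -131.6, 36.0]
ee_rot: [2.436, 1.931, 0.041]
force: [1.9, 3.4, -3.3]
width: 0.444
```

```bash
python3 -c "
from h import *
need(608.6,-129.2,33)"
```

```text
t 26.42 pos [ 609.4 -131.6   36. ] jaw -13.2 j6 -0.17 tilt -0.999 F [ 1.9  3.4 -3.3] Tz 0.48 w 0.444 | shift(cm) [ 0.22 -0.15  0.3 ] twist 0.0
```

Torque jumped to 0.5 N m after about 99°, so cap 2 is at its stop. Release and go to cap 1.

Emit:
arm_command(
  moves=[
    {"translation": [0, 0, 0], "twist": 0},
    {"translation": [0, 0, 0], "twist": 0},
    {"translation": [0, 0, 0], "twist": 0},
    {"translation": [0, 0, 0], "twist": 0},
  ],
  claw=5.7,
)

```text
time: 26.75
position: [610.7, -131.4, 37.8]
ee_rot: [2.431, 1.933, 0.043]
force: [-0.5, 0.7, 0.4]
width: 0.609
```

Emit:
arm_command(
  moves=[
    {"translation": [0, 0, -2], "twist": 0},
    {"translation": [0, 0, -3], "twist": 0},
    {"translation": [0, 0, -2], "twist": 0},
    {"translation": [0, 0, 0], "twist": -7},
    {"translation": [0, 0, 0], "twist": -7},
  ],
)

```text
time: 27.17
position: [606.7, -131.0, 110.6]
ee_rot: [2.166, 2.223, 0.034]
force: [0.1, 0.1, -0.1]
width: 0.612
```

Emit:
arm_command(
  moves=[
    {"translation": [0, 0, 0], "twist": -7},
    {"translation": [0, 0, 0], "twist": -7},
    {"translation": [0, 0, 0], "twist": -7},
    {"translation": [0, 0, 0], "twist": -7},
    {"translation": [0, 0, 0], "twist": -7},
  ],
)

```text
time: 27.58
position: [608.2, -132.4, 114.3]
ee_rot: [1.372, 2.772, 0.015]
force: [-0.5, 0.9, -0.4]
width: 0.613
```

Emit:
arm_command(
  moves=[
    {"translation": [0, 0, 0], "twist": -7},
    {"translation": [0, 0, 0], "twist": -7},
    {"translation": [0, 0, 0], "twist": 0},
  ],
)

```text
time: 27.83
position: [608.4, -132.9, 115.3]
ee_rot: [1.008, 2.922, 0.005]
force: [0.3, -0.7, 0.2]
width: 0.607
```

```bash
python3 -c "
from h import *
need(614.2,-229.1,110)"
```

```text
t 27.83 pos [ 608.4 -132.9  115.3] jaw 52.0 j6 -1.31 tilt -0.999 F [ 0.3 -0.7  0.2] Tz -0.03 w 0.607 | shift(cm) [-6.36 -7.23  0.69] twist 0.0
```

Emit:
arm_command(
  moves=[
    {"translation": [-3, -3.3, 0], "twist": 0},
    {"translation": [-3, -3.3, 0], "twist": 0},
    {"translation": [-0.5, -0.8, 0], "twist": 0},
    {"translation": [0, 0, 0], "twist": 0},
  ],
)

```text
time: 28.17
position: [614.4, -229.1, 117.7]
ee_rot: [1.018, 2.917, 0.006]
force: [1.1, -0.5, -0.3]
width: 0.613
```

```bash
python3 -c "
from h import *
need(614.5,-232,33)"
```

```text
t 28.17 pos [ 614.4 -229.1  117.7] jaw 51.6 j6 -1.44 tilt -0.999 F [ 1.1 -0.5 -0.3] Tz 0.01 w 0.613 | shift(cm) [ 0.22 -0.39  8.46] twist 0.0
```

Emit:
arm_command(
  moves=[
    {"translation": [0.2, -0.3, 2.5], "twist": 0},
    {"translation": [0, 0, 2], "twist": 0},
    {"translation": [0, 0, 0], "twist": 0},
  ],
)

```text
time: 28.42
position: [614.2, -232.0, 73.4]
ee_rot: [1.031, 2.907, 0.006]
force: [-0.0, 0.4, -0.9]
width: 0.615
```

```bash
python3 -c "
from h import *
need(614.5,-232,33)"
```

```text
t 28.42 pos [ 614.2 -232.    73.4] jaw 51.0 j6 -1.44 tilt -0.998 F [-0.   0.4 -0.9] Tz 0.01 w 0.615 | shift(cm) [ 0.19 -0.08  4.04] twist 0.0
```

Emit:
arm_command(
  moves=[
    {"translation": [0.1, 0, 1.4], "twist": 0},
    {"translation": [0, 0, 1], "twist": 0},
    {"translation": [0, 0, 1], "twist": 0},
    {"translation": [0, 0, 0.6], "twist": 0},
    {"translation": [0, 0, 0], "twist": 0},
  ],
)

```text
time: 28.83
position: [616.5, -228.4, 33.8]
ee_rot: [1.035, 2.905, 0.007]
force: [-0.0, -0.1, 0.8]
width: 0.613
```

Emit:
arm_command(
  moves=[
    {"translation": [0, 0, 0], "twist": 0},
    {"translation": [0, 0, 0], "twist": 0},
    {"translation": [0, 0, 0], "twist": 0},
    {"translation": [0, 0, 0], "twist": 0},
    {"translation": [0, 0, 0], "twist": 0},
  ],
  claw=0,
  newtons=20,
)

```text
time: 29.25
position: [613.1, -232.2, 33.8]
ee_rot: [1.036, 2.91, -0.004]
force: [1.6, -0.1, -3.2]
width: 0.447
```

```bash
python3 -c "
from h import *
need(614.5,-232,33)"
```

```text
t 29.25 pos [ 613.1 -232.2   33.8] jaw 50.8 j6 -1.43 tilt -0.999 F [ 1.6 -0.1 -3.2] Tz 0.08 w 0.447 | shift(cm) [-0.09  0.1   0.08] twist 0.0
```

Gripped. Sweep 1, about 91° clockwise.

Emit:
arm_command(
  moves=[
    {"translation": [0, 0, 0], "twist": 7},
    {"translation": [0, 0, 0], "twist": 7},
    {"translation": [0, 0, 0], "twist": 7},
    {"translation": [0, 0, 0], "twist": 7},
    {"translation": [0, 0, 0], "twist": 7},
  ],
)

```text
time: 29.67
position: [613.8, -231.7, 33.9]
ee_rot: [1.88, 2.452, 0.021]
force: [1.3, -0.8, -3.7]
width: 0.451
```

Emit:
arm_command(
  moves=[
    {"translation": [0, 0, 0], "twist": 7},
    {"translation": [0, 0, 0], "twist": 7},
    {"translation": [0, 0, 0], "twist": 7},
    {"translation": [0, 0, 0], "twist": 7},
    {"translation": [0, 0, 0], "twist": 7},
  ],
)

```text
time: 30.08
position: [614.8, -231.8, 34.2]
ee_rot: [2.547, 1.757, 0.043]
force: [1.6, -1.3, -3.2]
width: 0.456
```

Emit:
arm_command(
  moves=[
    {"translation": [0, 0, 0], "twist": 7},
    {"translation": [0, 0, 0], "twist": 7},
    {"translation": [0, 0, 0], "twist": 7},
  ],
)

```text
time: 30.33
position: [615.4, -232.1, 34.4]
ee_rot: [2.834, 1.253, 0.056]
force: [1.3, -1.7, -3.4]
width: 0.448
```

```bash
python3 -c "
from h import *
need(614.5,-232,33)"
```

```text
t 30.33 pos [ 615.4 -232.1   34.4] jaw -42.3 j6 0.20 tilt -0.998 F [ 1.3 -1.7 -3.4] Tz 0.04 w 0.448 | shift(cm) [-0.06 -0.08  0.13] twist 0.0
```

Emit:
arm_command(
  moves=[
    {"translation": [0, 0, 0], "twist": 0},
    {"translation": [0, 0, 0], "twist": 0},
    {"translation": [0, 0, 0], "twist": 0},
    {"translation": [0, 0, 0], "twist": 0},
  ],
  claw=5.7,
)

```text
time: 30.67
position: [617.1, -232.3, 36.6]
ee_rot: [2.828, 1.259, 0.059]
force: [0.4, -1.0, -0.2]
width: 0.611
```

Emit:
arm_command(
  moves=[
    {"translation": [0, 0, 0], "twist": -7},
    {"translation": [0, 0, 0], "twist": -7},
    {"translation": [0, 0, 0], "twist": -7},
    {"translation": [0, 0, 0], "twist": -7},
    {"translation": [0, 0, 0], "twist": -7},
  ],
)

```text
time: 31.08
position: [618.6, -232.4, 39.0]
ee_rot: [2.29, 2.064, 0.037]
force: [-0.7, -0.2, -0.4]
width: 0.612
```

Emit:
arm_command(
  moves=[
    {"translation": [0, 0, 0], "twist": -7},
    {"translation": [0, 0, 0], "twist": -7},
    {"translation": [0, 0, 0], "twist": -7},
    {"translation": [0, 0, 0], "twist": -7},
    {"translation": [0, 0, 0], "twist": 0},
  ],
)

```text
time: 31.5
position: [619.7, -232.5, 41.0]
ee_rot: [1.696, 2.566, 0.014]
force: [0.2, 0.1, -0.4]
width: 0.61
```

```bash
python3 -c "
from h import *
need(614.5,-232,33)"
```

```text
t 31.50 pos [ 619.7 -232.5   41. ] jaw 23.1 j6 -0.94 tilt -0.998 F [ 0.2  0.1 -0.4] Tz 0.01 w 0.610 | shift(cm) [ 0.29 -0.5   0.77] twist 0.0
```

Emit:
arm_command(
  moves=[
    {"translation": [0.2, -0.4, 0.4], "twist": 0},
    {"translation": [0, 0, 0.4], "twist": 0},
    {"translation": [0, 0, 0.1], "twist": 0},
  ],
)

```text
time: 31.75
position: [616.1, -232.6, 32.1]
ee_rot: [1.703, 2.56, 0.015]
force: [-0.5, 0.1, -0.4]
width: 0.614
```

Emit:
arm_command(
  moves=[
    {"translation": [0, 0, 0], "twist": 0},
    {"translation": [0, 0, 0], "twist": 0},
    {"translation": [0, 0, 0], "twist": 0},
    {"translation": [0, 0, 0], "twist": 0},
    {"translation": [0, 0, 0], "twist": 0},
  ],
  claw=0,
  newtons=20,
)

```text
time: 32.17
position: [614.5, -232.7, 31.1]
ee_rot: [1.709, 2.559, 0.013]
force: [-0.0, 0.6, -0.7]
width: 0.451
```

Emit:
arm_command(
  moves=[
    {"translation": [0, 0, 0], "twist": 7},
    {"translation": [0, 0, 0], "twist": 7},
    {"translation": [0, 0, 0], "twist": 7},
    {"translation": [0, 0, 0], "twist": 7},
  ],
)

```text
time: 32.5
position: [614.9, -232.6, 31.1]
ee_rot: [2.292, 2.059, 0.037]
force: [1.1, -0.5, 0.1]
width: 0.454
```

```bash
python3 -c "
from h import *
need(614.5,-232,33)"
```

```text
t 32.50 pos [ 614.9 -232.6   31.1] jaw -6.1 j6 -0.43 tilt -0.998 F [ 1.1 -0.5  0.1] Tz 0.03 w 0.454 | shift(cm) [ 0.05 -0.03 -0.2 ] twist 0.0
```

Emit:
arm_command(
  moves=[
    {"translation": [0, 0, 0], "twist": 5},
    {"translation": [0, 0, 0], "twist": 5},
  ],
)

```text
time: 32.67
position: [615.1, -232.6, 31.1]
ee_rot: [2.474, 1.839, 0.045]
force: [2.7, -0.8, -3.1]
width: 0.451
```

```bash
python3 -c "
from h import *
need(614.5,-232,33)"
```

```text
t 32.67 pos [ 615.1 -232.6   31.1] jaw -16.7 j6 -0.24 tilt -0.998 F [ 2.7 -0.8 -3.1] Tz 0.09 w 0.451 | shift(cm) [ 0.04 -0.06 -0.2 ] twist 0.0
```

Emit:
arm_command(
  moves=[
    {"translation": [0, 0, 0], "twist": 4},
    {"translation": [0, 0, 0], "twist": 4},
  ],
)

```text
time: 32.83
position: [615.2, -232.7, 31.0]
ee_rot: [2.606, 1.652, 0.052]
force: [-0.9, -0.8, 1.3]
width: 0.455
```

```bash
python3 -c "
from h import *
need(614.5,-232,33)"
```

```text
t 32.83 pos [ 615.2 -232.7   31. ] jaw -25.2 j6 -0.10 tilt -0.998 F [-0.9 -0.8  1.3] Tz 0.05 w 0.455 | shift(cm) [ 0.03 -0.08 -0.2 ] twist 0.0
```

Emit:
arm_command(
  moves=[
    {"translation": [0, 0, 0], "twist": 4},
    {"translation": [0, 0, 0], "twist": 4},
  ],
)

```text
time: 33.0
position: [615.4, -232.7, 31.1]
ee_rot: [2.721, 1.459, 0.057]
force: [1.8, 0.2, 1.3]
width: 0.456
```

```bash
python3 -c "
from h import *
need(614.5,-232,33)"
```

```text
t 33.00 pos [ 615.4 -232.7   31.1] jaw -33.6 j6 0.05 tilt -0.998 F [1.8 0.2 1.3] Tz 0.51 w 0.456 | shift(cm) [ 0.01 -0.11 -0.19] twist 0.0
```

Cap 1 reached its stop at about 150° in total, with torque 0.51. Release, lift clear and check.

Emit:
arm_command(
  moves=[
    {"translation": [0, 0, 0], "twist": 3},
    {"translation": [0, 0, 0], "twist": 0},
  ],
)

```text
time: 33.17
position: [616.1, -231.9, 31.2]
ee_rot: [2.762, 1.382, 0.061]
force: [-0.2, -1.4, -0.4]
width: 0.453
```

Emit:
arm_command(
  moves=[
    {"translation": [0, 0, 0], "twist": 0},
    {"translation": [0, 0, 0], "twist": 0},
    {"translation": [0, 0, 0], "twist": 0},
    {"translation": [0, 0, 0], "twist": 0},
  ],
  claw=5.7,
)

```text
time: 33.5
position: [616.6, -232.1, 31.3]
ee_rot: [2.759, 1.388, 0.062]
force: [-0.6, 0.5, 0.5]
width: 0.604
```

Emit:
arm_command(
  moves=[
    {"translation": [0, 0, -2], "twist": 0},
    {"translation": [0, 0, -3], "twist": 0},
    {"translation": [0, 0, -4], "twist": 0},
    {"translation": [0, 0, -4], "twist": 0},
    {"translation": [0, 0, -4], "twist": 0},
  ],
)

```text
time: 33.92
position: [599.6, -224.2, 193.7]
ee_rot: [2.777, 1.399, 0.041]
force: [0.8, -0.3, -0.6]
width: 0.617
```

```bash
python3 -c "
from h import *
need(340,-200,230);need(340,-200,230,0)"
```

```text
t 33.92 pos [ 599.6 -224.2  193.7] jaw -36.5 j6 0.10 tilt -0.999 F [ 0.8 -0.3 -0.6] Tz -0.00 w 0.617 | shift(cm) [-13.47 -22.14  -4.65] twist 0.0
t 33.92 pos [ 599.6 -224.2  193.7] jaw -36.5 j6 0.10 tilt -0.999 F [ 0.8 -0.3 -0.6] Tz -0.00 w 0.617 | shift(cm) [  2.35 -25.81  -4.65] twist -36.5
```

Emit:
arm_command(
  moves=[
    {"translation": [0, 0, 0], "twist": -7.1},
    {"translation": [0, 0, 0], "twist": -7.1},
    {"translation": [0, 0, 0], "twist": -7.1},
    {"translation": [0, 0, 0], "twist": -7.1},
    {"translation": [0, 0, 0], "twist": -7.1},
  ],
  claw=0,
)

```text
time: 34.33
position: [605.2, -228.0, 210.4]
ee_rot: [2.186, 2.167, 0.033]
force: [0.0, 0.2, -0.5]
width: 0.305
```

Emit:
arm_command(
  moves=[
    {"translation": [0.3, -3.7, -1], "twist": 0},
    {"translation": [0.3, -3.7, -1], "twist": 0},
    {"translation": [0.3, -3.7, -1], "twist": 0},
    {"translation": [0.3, -3.7, -1], "twist": 0},
    {"translation": [0.3, -3.7, -1], "twist": 0},
  ],
)

```text
time: 34.75
position: [415.5, -211.0, 243.1]
ee_rot: [2.176, 2.187, 0.032]
force: [-0.9, -1.2, 1.1]
width: 0.006
```

Emit:
arm_command(
  moves=[
    {"translation": [0.3, -3.7, 0], "twist": 0},
    {"translation": [0.3, -3.7, 0], "twist": 0},
    {"translation": [0, 0, 0], "twist": 0},
  ],
)

```text
time: 35.0
position: [334.0, -203.8, 240.4]
ee_rot: [2.172, 2.186, 0.028]
force: [-0.2, 0.6, 0.1]
width: 0.003
```

```bash
python3 -c "
from h import *
need(330,-450,290);
a=cam('top')['frame'];g=cam('scene')['frame']
cv2.imwrite('pics/c3.png',np.hstack([cv2.resize(a[190:340,320:470],(400,400),interpolation=2),cv2.resize(g[130:260,90:240],(400,400),interpolation=2)]))"
```

```text
t 35.00 pos [ 334.  -203.8  240.4] jaw 0.4 j6 -0.87 tilt -0.998 F [-0.2  0.6  0.1] Tz -0.02 w 0.003 | shift(cm) [-24.76  -0.3   -4.26] twist 0.0
```

View pics/c3.png

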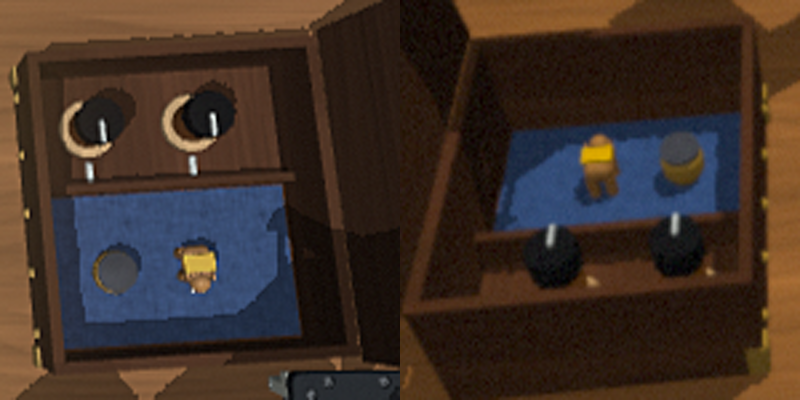

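Both white lines now point at their dashes (top crop (103,130) and (213,122)), and both pieces are upright. Now go around the lid's near end and behind it.

Emit:
arm_command(
  moves=[
    {"translation": [0, 0, -3], "twist": 0},
    {"translation": [0, -0.5, -3], "twist": 0},
    {"translation": [-3.6, 0, 0], "twist": 0},
    {"translation": [-3.6, 0, 0], "twist": 0},
    {"translation": [-3.6, 0, 0], "twist": 0},
  ],
)

```text
time: 35.52
position: [335.9, -311.0, 309.3]
ee_rot: [2.154, 2.19, 0.036]
force: [0.8, -0.4, 0.5]
width: 0.004
```

Emit:
arm_command(
  moves=[
    {"translation": [-3.6, 0, 0], "twist": 0},
    {"translation": [-3.6, 0, 0], "twist": 0},
    {"translation": [-3.6, 0, 0], "twist": 0},
    {"translation": [-3, 0, 0], "twist": 0},
    {"translation": [0, 0, 0], "twist": 0},
  ],
)

```text
time: 35.93
position: [344.8, -465.4, 312.1]
ee_rot: [2.147, 2.189, 0.035]
force: [-0.2, 0.5, -0.1]
width: 0.002
```

```bash
python3 -c "
from h import *
need(430,-460,300)"
```

```text
t 35.93 pos [ 344.8 -465.4  312.1] jaw 1.2 j6 -1.18 tilt -0.997 F [-0.2  0.5 -0.1] Tz 0.03 w 0.002 | shift(cm) [0.43 8.43 1.78] twist 0.0
```

Emit:
arm_command(
  moves=[
    {"translation": [0, 3.2, 0.4], "twist": 0},
    {"translation": [0, 3.2, 0.4], "twist": 0},
    {"translation": [0, 2.2, 0.4], "twist": 0},
    {"translation": [0, 0, 0], "twist": 0},
  ],
)

```text
time: 36.27
position: [438.3, -469.0, 301.2]
ee_rot: [2.154, 2.186, 0.038]
force: [-0.4, 1.0, -0.4]
width: 0.005
```

Emit:
arm_command(
  moves=[
    {"translation": [1.5, 0, 0], "twist": 0},
    {"translation": [1.5, 0, 0], "twist": 0},
    {"translation": [1, 0, 0], "twist": 0},
  ],
)

```text
time: 36.52
position: [441.9, -428.7, 295.5]
ee_rot: [2.152, 2.193, 0.039]
force: [0.2, -0.1, -0.9]
width: 0.002
```

Emit:
arm_command(
  moves=[
    {"translation": [1, 0, 0], "twist": 0},
    {"translation": [1, 0, 0], "twist": 0},
    {"translation": [1, 0, 0], "twist": 0},
  ],
)

```text
time: 36.77
position: [442.1, -396.0, 294.0]
ee_rot: [2.15, 2.196, 0.039]
force: [-0.3, -0.1, -0.0]
width: 0.001
```

```bash
python3 -c "
from h import *
need(430,-350,300)"
```

```text
t 36.77 pos [ 442.1 -396.   294. ] jaw 1.3 j6 -0.96 tilt -0.997 F [-0.3 -0.1 -0. ] Tz -0.04 w 0.001 | shift(cm) [ 4.6  -1.07 -0.81] twist 0.0
```

Emit:
arm_command(
  moves=[
    {"translation": [0.8, 0, 0], "twist": 0},
    {"translation": [0.8, 0, 0], "twist": 0},
  ],
)

```text
time: 36.93
position: [441.7, -381.8, 295.7]
ee_rot: [2.146, 2.189, 0.031]
force: [-1.4, -6.0, 3.2]
width: 0.005
```

Emit:
arm_command(
  moves=[
    {"translation": [0.8, 0, 0], "twist": 0},
    {"translation": [0.8, 0, 0], "twist": 0},
  ],
)

```text
time: 37.1
position: [441.2, -368.9, 297.4]
ee_rot: [2.142, 2.181, 0.023]
force: [0.4, -6.2, -0.5]
width: 0.003
```

Emit:
arm_command(
  moves=[
    {"translation": [0.8, 0, 0], "twist": 0},
    {"translation": [0.8, 0, 0], "twist": 0},
  ],
)

```text
time: 37.27
position: [440.7, -355.8, 298.3]
ee_rot: [2.138, 2.173, 0.015]
force: [1.0, -4.9, -1.2]
width: 0.004
```

```bash
python3 -c "
from h import *
need(430,-350,300)"
```

```text
t 37.27 pos [ 440.7 -355.8  298.3] jaw 1.0 j6 -0.91 tilt -0.996 F [ 1.  -4.9 -1.2] Tz 0.06 w 0.004 | shift(cm) [ 0.58 -1.04 -0.29] twist 0.0
```

The lid is moving, with a steady push of about 6 N, and is about upright now. Continue along the arc.

Emit:
arm_command(
  moves=[
    {"translation": [0.8, 0, 0], "twist": 0},
    {"translation": [0.8, 0, 0], "twist": 0},
    {"translation": [0.8, 0, 0], "twist": 0},
    {"translation": [0.8, 0, 0], "twist": 0},
    {"translation": [0.8, 0, 0], "twist": 0},
  ],
)

```text
time: 37.68
position: [439.0, -323.0, 297.6]
ee_rot: [2.133, 2.154, -0.004]
force: [0.8, -5.8, -3.6]
width: 0.011
```

Emit:
arm_command(
  moves=[
    {"translation": [0.8, 0, 0], "twist": 0},
    {"translation": [0.8, 0, 0], "twist": 0},
    {"translation": [0.8, 0, 0], "twist": 0},
    {"translation": [0.8, 0, 0], "twist": 0},
  ],
)

```text
time: 38.02
position: [437.9, -297.2, 296.2]
ee_rot: [2.128, 2.14, -0.019]
force: [0.4, -6.3, -1.9]
width: 0.007
```

```bash
python3 -c "
from h import *
need(436,-249,299)
print(R.from_rotvec(robot.sense()['ee_rot']).as_matrix().round(3).tolist())"
```

```text
t 38.02 pos [ 437.9 -297.2  296.2] jaw 0.5 j6 -0.80 tilt -0.992 F [ 0.4 -6.3 -1.9] Tz -0.04 w 0.007 | shift(cm) [ 4.77 -0.12 -0.76] twist 0.0
[[-0.002, 0.997, 0.079], [0.995, 0.009, -0.096], [-0.096, 0.078, -0.992]]
```

Emit:
arm_command(
  moves=[
    {"translation": [1.2, 0, 0], "twist": 0},
    {"translation": [1.2, 0, 0], "twist": 0},
    {"translation": [1.2, 0, 0.2], "twist": 0},
    {"translation": [1.1, 0, 0.3], "twist": 0},
  ],
)

```text
time: 38.35
position: [437.3, -257.1, 289.1]
ee_rot: [2.123, 2.123, -0.035]
force: [-0.8, -5.2, -0.2]
width: 0.003
```

Emit:
arm_command(
  moves=[
    {"translation": [1, 0, 0.3], "twist": 0},
    {"translation": [1, 0, 0.5], "twist": 0},
    {"translation": [1, 0, 0.6], "twist": 0},
  ],
)

```text
time: 38.6
position: [437.9, -230.8, 274.4]
ee_rot: [2.119, 2.113, -0.042]
force: [-0.7, -2.5, 2.5]
width: 0.005
```

```bash
python3 -c "
from h import *
need(436,-185,261)
print(R.from_rotvec(robot.sense()['ee_rot']).as_matrix().round(3)[:,2].tolist())"
```

```text
t 38.60 pos [ 437.9 -230.8  274.4] jaw 0.1 j6 -0.67 tilt -0.989 F [-0.7 -2.5  2.5] Tz -0.00 w 0.005 | shift(cm) [ 4.71 -0.29  0.74] twist 0.0
[0.085, -0.124, -0.989]
```

Emit:
arm_command(
  moves=[
    {"translation": [1, 0, 0.6], "twist": 0},
    {"translation": [0.9, 0, 0.7], "twist": 0},
    {"translation": [0.9, 0, 0.8], "twist": 0},
    {"translation": [0.9, 0, 0.9], "twist": 0},
    {"translation": [0.8, 0, 1], "twist": 0},
  ],
)

```text
time: 39.02
position: [442.5, -186.6, 227.9]
ee_rot: [2.116, 2.11, -0.039]
force: [-1.0, -0.7, 4.4]
width: 0.003
```

```bash
python3 -c "
from h import *
need(436,-149,199)
print(R.from_rotvec(robot.sense()['ee_rot']).as_matrix().round(3)[:,2].tolist())"
```

```text
t 39.02 pos [ 442.5 -186.6  227.9] jaw 0.2 j6 -0.57 tilt -0.988 F [-1.  -0.7  4.4] Tz 0.04 w 0.003 | shift(cm) [ 4.09 -0.9   2.33] twist 0.0
[0.09, -0.127, -0.988]
```

Emit:
arm_command(
  moves=[
    {"translation": [0.8, -0.2, 0.7], "twist": 0},
    {"translation": [0.8, -0.1, 0.7], "twist": 0},
    {"translation": [0.7, -0.1, 0.7], "twist": 0},
    {"translation": [0.7, -0.1, 0.7], "twist": 0},
  ],
)

```text
time: 39.35
position: [440.4, -156.2, 190.9]
ee_rot: [2.115, 2.112, -0.037]
force: [0.2, -2.2, 1.2]
width: 0.006
```

```bash
python3 -c "
from h import *
need(436,-124,145)
print(R.from_rotvec(robot.sense()['ee_rot']).as_matrix().round(3)[:,2].tolist())"
```

```text
t 39.35 pos [ 440.4 -156.2  190.9] jaw 0.2 j6 -0.50 tilt -0.988 F [ 0.2 -2.2  1.2] Tz -0.02 w 0.006 | shift(cm) [ 3.76 -0.84  4.1 ] twist 0.0
[0.09, -0.125, -0.988]
```

Emit:
arm_command(
  moves=[
    {"translation": [0.5, -0.1, 0.6], "twist": 0},
    {"translation": [0.5, -0.1, 0.6], "twist": 0},
    {"translation": [0.5, -0.1, 0.6], "twist": 0},
    {"translation": [0.4, -0.1, 0.6], "twist": 0},
    {"translation": [0.4, -0.1, 0.6], "twist": 0},
  ],
)

```text
time: 39.77
position: [437.7, -133.8, 153.7]
ee_rot: [2.116, 2.114, -0.036]
force: [0.7, -0.7, 0.7]
width: 0.006
```

Emit:
arm_command(
  moves=[
    {"translation": [0.2, 0, 0.5], "twist": 0},
    {"translation": [0.2, 0, 0.5], "twist": 0},
    {"translation": [0.2, 0, 0.5], "twist": 0},
    {"translation": [0.2, 0, 0.5], "twist": 0},
  ],
)

```text
time: 40.1
position: [437.6, -126.1, 129.6]
ee_rot: [2.12, 2.117, -0.037]
force: [-1.0, 0.2, -0.1]
width: 0.007
```

```bash
python3 -c "
from h import *
need(436,-113,86)
print(R.from_rotvec(robot.sense()['ee_rot']).as_matrix().round(3)[:,2].tolist())"
```

```text
t 40.10 pos [ 437.6 -126.1  129.6] jaw 0.2 j6 -0.42 tilt -0.989 F [-1.   0.2 -0.1] Tz 0.04 w 0.007 | shift(cm) [ 1.82 -0.53  4.14] twist 0.0
[0.085, -0.12, -0.989]
```

Emit:
arm_command(
  moves=[
    {"translation": [0.1, 0, 0.4], "twist": 0},
    {"translation": [0.1, 0, 0.4], "twist": 0},
    {"translation": [0.1, 0, 0.4], "twist": 0},
    {"translation": [0.1, 0, 0.4], "twist": 0},
    {"translation": [0.1, 0, 0.4], "twist": 0},
  ],
)

```text
time: 40.52
position: [438.9, -122.6, 106.3]
ee_rot: [2.122, 2.118, -0.037]
force: [-0.8, 0.5, 0.9]
width: 0.007
```

Emit:
arm_command(
  moves=[
    {"translation": [0, 0, 0.3], "twist": 0},
    {"translation": [0, 0, 0.3], "twist": 0},
    {"translation": [0, 0, 0.3], "twist": 0},
    {"translation": [0, 0, 0.3], "twist": 0},
  ],
)

```text
time: 40.85
position: [440.3, -123.9, 93.0]
ee_rot: [2.122, 2.118, -0.036]
force: [-0.7, 1.5, 0.9]
width: 0.001
```

Emit:
arm_command(
  moves=[
    {"translation": [0, 0, 0.3], "twist": 0},
    {"translation": [0, 0, 0.2], "twist": 0},
    {"translation": [0, 0, 0.2], "twist": 0},
  ],
)

```text
time: 41.1
position: [441.0, -124.7, 86.4]
ee_rot: [2.122, 2.117, -0.036]
force: [-13.1, 9.7, 40.2]
width: 0.003
```

The lid met the walls at reported z 86, exactly where it should be shut, with reaction rising to 40 N. Withdraw upwards and look.

Emit:
arm_command(
  moves=[
    {"translation": [0, 0, -1], "twist": 0},
    {"translation": [0, 0, -3], "twist": 0},
    {"translation": [0, 0, -4], "twist": 0},
    {"translation": [0, -3, -4], "twist": 0},
    {"translation": [0, -3, -2], "twist": 0},
  ],
)

```text
time: 41.52
position: [375.4, -109.3, 214.5]
ee_rot: [2.127, 2.124, -0.04]
force: [0.4, -0.5, 0.1]
width: 0.005
```

Emit:
arm_command(
  moves=[
    {"translation": [3, -3, 0], "twist": 0},
    {"translation": [3, -3, 0], "twist": 0},
    {"translation": [3, -1, 0], "twist": 0},
    {"translation": [0, 0, 0], "twist": 0},
    {"translation": [0, 0, 0], "twist": 0},
  ],
)

```text
time: 41.93
position: [303.6, -20.1, 203.7]
ee_rot: [2.119, 2.108, -0.033]
force: [0.8, -0.5, 0.3]
width: 0.003
```

```bash
python3 -c "
from h import *
need(340,-100,200)
cam('top');cam('scene')
A=C['top']['frame'].copy();G=C['scene']['frame'].copy()
k=4;A=cv2.resize(A,None,fx=k,fy=k,interpolation=2);G=cv2.resize(G,None,fx=k,fy=k,interpolation=2)
rot=R.from_euler('z',.056)
for n,I in(('top',A),('scene',G)):
    for x in(-145,145):
        q=(proj(n,rot.apply([x,142,119])+[535.4,-200,0])[0]+.5)*k
        cv2.circle(I,tuple(int(v) for v in q),4,(0,255,0),1)
f=lambda I,x0,y0:cv2.resize(I[y0*k:(y0+170)*k,x0*k:(x0+170)*k],(400,400),interpolation=cv2.INTER_AREA)
cv2.imwrite('pics/c4.png',np.hstack([f(A,305,180),f(G,75,110)]))"
```

```text
t 41.93 pos [303.6 -20.1 203.7] jaw 0.0 j6 -0.29 tilt -0.988 F [ 0.8 -0.5  0.3] Tz 0.04 w 0.003 | shift(cm) [-7.84  3.58  1.68] twist 0.0
```

View pics/c4.png

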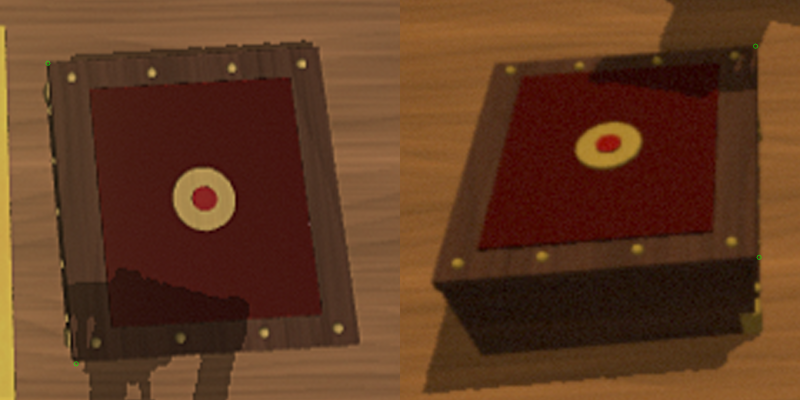

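Run:
```python
from h import *
for n in("top","scene"):
    d=cv2.absdiff(cam(n)["frame"],cv2.imread(f"pics/{n}0.png")).max(2)
    k,l,st,ce=cv2.connectedComponentsWithStats((d>45).astype(np.uint8))
    print(n,[(st[i].tolist(),ray(n,*ce[i],0).round(0)[:2].tolist()) for i in range(1,k) if st[i,4]>20])
```

```text
top [([113, 164, 447, 256, 26957], [459.0, -237.0]), ([334, 197, 103, 10, 295], [709.0, -230.0]), ([429, 213, 13, 60, 158], [593.0, -350.0]), ([250, 221, 7, 11, 38], [647.0, 128.0]), ([256, 220, 14, 17, 118], [642.0, 99.0]), ([380, 224, 26, 23, 216], [614.0, -232.0]), ([395, 224, 13, 11, 70], [633.0, -266.0]), ([343, 228, 19, 21, 141], [605.0, -128.0]), ([358, 231, 9, 6, 35], [623.0, -161.0]), ([343, 248, 89, 72, 4762], [482.0, -220.0]), ([352, 250, 3, 9, 22], [570.0, -135.0]), ([410, 260, 41, 63, 327], [437.0, -342.0]), ([241, 273, 20, 19, 265], [502.0, 132.0]), ([242, 369, 103, 51, 2166], [206.0, 1.0]), ([7, 415, 20, 5, 76], [183.0, 698.0])]
scene [([218, 0, 8, 8, 27], [-708.0, -147.0]), ([238, 0, 13, 10, 105], [-686.0, -45.0]), ([273, 0, 66, 53, 2084], [-405.0, 226.0]), ([419, 0, 40, 22, 392], [-595.0, 804.0]), ([252, 4, 8, 11, 45], [-636.0, 8.0]), ([492, 14, 10, 11, 44], [-461.0, 1018.0]), ([481, 17, 11, 8, 33], [-447.0, 967.0]), ([423, 23, 10, 26, 125], [-341.0, 689.0]), ([464, 25, 19, 30, 154], [-291.0, 855.0]), ([221, 28, 40, 38, 657], [-332.0, -51.0]), ([34, 33, 29, 21, 358], [-357.0, -809.0]), ([275, 63, 13, 21, 113], [-97.0, 88.0]), ([0, 73, 115, 241, 16261], [397.0, -530.0]), ([116, 86, 107, 56, 876], [180.0, -230.0]), ([252, 91, 60, 32, 1185], [132.0, 92.0]), ([228, 120, 194, 63, 5352], [326.0, 185.0]), ([224, 143, 3, 19, 34], [319.0, -84.0]), ([125, 161, 92, 63, 3464], [461.0, -221.0]), ([298, 178, 19, 22, 302], [485.0, 133.0]), ([108, 183, 8, 25, 58], [473.0, -369.0]), ([183, 210, 22, 10, 165], [553.0, -150.0]), ([97, 220, 6, 5, 22], [565.0, -374.0]), ([292, 222, 24, 24, 352], [630.0, 109.0]), ([86, 262, 128, 15, 392], [706.0, -231.0])]
```

The bystanders' places (bell, bottle, bowl) show no change, and nothing new has appeared. I'll hand the job in.

```bash
python3 -c "
from plant import robot
print(robot.job_done()); s=robot.sense(); print(s['time'],s['force'])"
```

```text
the job is handed in; nothing more can be done
None
the job is handed in; nothing more can be done
```

The job is done and handed in at about 42 s of the 210 s allowed; no verdict was reported.

- **Pieces:** Only one elephant and the brass pot were out. Both stand upright in the blue compartment, seen in both views just before I moved to the lid.
- **Caps:** I screwed both caps clockwise until the torque jumped to about 0.5 N m. Cap 2 turned about 99° and cap 1 about 150°. Both white lines then pointed at their dashes.
- **Lid:** I pushed it down along its arc with about 1–6 N, going slower near the end. It met the walls at the expected height, though my final push reached 40 N, through the fingertips. In the last picture its free-edge corners match the predicted shut position in both views.
- **Bystanders:** A before-and-after image comparison showed no change at the bell, bottle or bowl.

**What went wrong or disagreed:**
- **Missed grasps:** My first two tries at the elephant closed on air. The first time I lifted before the fingers had shut.
- **Tip height:** The second miss led me to find, by touching the table, that the real fingertips are about 33 mm higher than the reported tool position. I corrected for that from then on.
- **Tool tilt:** The reported tool tilt drifted to about 0.15 rad during the lid push, without visible effect.

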